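# Lock the gauges and bit cases away in the combination box

### The arm

A 7-joint arm with a two-finger parallel gripper is mounted at the origin on a cart in front of the work surface, level with it; the furniture and walls round the work are solid. World frame = base frame: x ahead of the robot, y to its left, z up, the work surface at z = 0. Lengths are in m, angles in rad, forces in N, time in s.
With the tool pointing down it reaches from about 0.4 to 0.85 m from the base axis. Payload 6.9 kg.
Tool frame: the origin (TCP) lies on the centre line of the jaws, within the pads' length; the fingertips stand 11 mm ahead of it and the grasp point (between the pads) lies 8 mm behind it; z points along the fingers, y is the line along which they close (so a half turn about z gives the same grasp; the last joint's range is limited). The gripper opens to 85 mm and grips with 20 to 120 N. Pads are 22 mm wide; open, the fingers measure 114 mm over their backs; the gripper's body (76 mm by 85 mm) begins 54 mm behind the grasp point. The pads swing forward as they close: fully open they stand 13 mm farther back than shut.
Start: joints at [1.399, 0.507, -0.238, 1.5, 0.126, 1.149, -0.155], TCP at [0.171, -0.601, 0.242] pointing down, gripper open.
Joint ranges: [-3.08, 3.08], [-0.24, 2.05], [-1.43, 1.35], [0, 2.5], [-1.52, 4.66], [0.17, 1.96], [-2.89, 2.89]. Speed limits (rad/s): [2.39, 2.39, 3.14, 3.14, 3.14, 3.14, 3.14].

### API

Orientations are given as a 3x3 rotation matrix whose columns are the frame's x, y, z axes.
In Python, from bench import readout, eyes, workorder gives the robot as it stands.
- The arm moves only by the tool apply_moves, never from a script. Its argument "commands" is a list of rows, each a list of 6 numbers: the shift along the world's x, y, z in mm, then the turn, a rotation vector about the world's x, y, z in degrees. A call has exactly 10 rows; each row shifts and turns the commanded pose from where the row before left it; what a row does not reach is not made up. A row lasts 1/12 s, in which the tool goes at most 41.7 mm and 7.16 degrees, less where a joint would pass 70% of its speed; a pose out of reach is approached as far as the arm can. A call with a gripper value outside its range is refused whole. "jaw" is the closure in counts, from 0 (fully open) to 255 (shut), set as the call begins (left out, the last holds). The fingers move at their own pace and stop on an object; "force" is the grip in N (left out, the last holds). Time passes only in rows, so rows that do not move let the fingers close, or fill a call up. It gives the time, the measured TCP pose, the force, the opening and the grip force at its end, in the units of the state.
- readout.sense(): the state, without advancing time (a new reading comes with each control period).
- eyes.capture(name): name is "side" or "top"; returns the picture (420x560x3 uint8, blue, green, red); there is no depth.
- eyes.get_calibration(name): a dict with "K" (3x3 intrinsics, pixels), "dist" ([k1, k2, p1, p2, k3] as OpenCV has them; the pictures are not rectified), "extrinsics" (4x4, takes a point from world to camera coordinates). Camera axes: x right, y down, z forward; pixel columns grow to the right and rows downward; lengths in m; the calibration is good to about 2 mm. A picture is of the moment at which its call begins. get_calibration takes no time and is no camera call.
- workorder.hand_in(): hands the job in; it is judged then, once.
Trained networks look in the newest picture that a camera, given by its name, has taken for a name from the list of things; names that differ only in an ending like _2 or _b are one class to them, and where a whole thing is asked for, a point or a joint stands for the part that bears it (a point fixed in the world has none). Each returns a list of dicts, best first, with "p" (0 to 1); they miss things now and then, are a little off and sometimes report something else, mostly with a low value. They report only what shows in the picture. A call takes as long as a camera call.
- eyes.masks_of(camera, label): "pixels" (420x560 bool, what is visible of it) and "rect" ([left, top, width, height] in pixels, round what is visible of it).
- eyes.place_of(camera, label): "xy" ([column, row] in pixels: a listed point, or the origin of a listed thing).
The state is a dict: "time_s": time; "joint_pos": joint angles; "dq": joint speeds; "tau": joint torques, N m; "tcp_pos": TCP position; "eef_rot": TCP orientation; "wrist_force": force on the tool from outside, world axes, zero at the start; "ft_torque": the same for the moment, N m; "gripper_width": finger opening in m; "gripper_force": force on a finger pad.
Only numpy, scipy, OpenCV 4.12 (cv2) and the standard library are available. Lean on these libraries where they do the work, as an engineer would, in place of code of your own. Each camera call takes 0.05 s, during which the arm holds its last target. There are 200 camera calls.

### The job

Unlock the grey box by its combination: turn the dial left to 10 o'clock, then right to 1 o'clock, then left to 11 o'clock, stopping a moment on each number; then swing the lid up until it stands about upright. Lay all plug gauges that lie about in the left (wider) compartment and all bit cases in the right (narrower) one, shut the lid fully, and only then turn the dial back to 12 o'clock to lock it. Leave the other things on the bench alone.

Things in the scene. Friction and masses are not known exactly. Their poses are not given: they have to be found in the camera images.
- kit_box: grey sheet-metal lock-up box, fixed to the worktop: 175 mm deep (its x axis, away from the robot), 270 mm wide (y, to its left), 62 mm high, walls and floor 4 mm. Origin at the centre of its underside. Inside, a wall 50 mm high parallel to x, centred at y = -26.5 mm, parts a wider left compartment (155 mm across, 167 mm deep) from a narrower right one (102 mm across). The dark lock housing, 80 x 92 mm and 36 mm high, stands against the middle of its front
- left_floor (a point): middle of the floor of the left (wider) compartment, 4 mm above the worktop; axes as the box
- right_floor (a point): middle of the floor of the right (narrower) compartment, 4 mm above the worktop; axes as the box
- lid (a joint): angle of the box's lid (rad): 0 shut, 1.57 upright, stop at 1.75. It hinges on the box's back rim and opens upward; friction in the hinge (0.5 N m) keeps it where it is left. Nothing holds it shut but the rule of the lock
- lid_hinge (a point): middle of the lid's hinge line, which runs along the box's y axis at the top of its back wall, 62 mm above the worktop; axes as the box
- lid_handle (a point): middle of the round bar handle on the lid, 10 mm thick, 110 mm long, parallel to the hinge line. Its axes turn with the lid. With the lid shut it lies 150 mm in front of the hinge line and 40 mm above it, with 33 mm between the lid's face and the centre of the bar; it can be held from above all through the swing to upright
- dial (a joint): angle of the combination dial (rad), seen from above: 0 is 12 o'clock (pointer straight away from the robot, toward the box, at the one long tick), positive is clockwise (right): 0.524 is one hour tick. So 10 o'clock is -1.047, 11 o'clock -0.524, 1 o'clock +0.524. Stops at +-2.6; stays where left, turns with 0.06 N m
- dial_grip (a point): point on the dial's upright axis, 56 mm above the worktop and half-way up its black bar grip (50 mm long, 12 mm wide, 26 mm high, its top 69 mm above the worktop, on a round disc). The x axis runs along the bar toward the pointer end, which bears a white line; the housing round it has 12 white hour ticks, the long one at 12 o'clock
- wooden_board (a point): top centre of a small tan board with connectors that is fixed to the worktop near its middle: 110 mm along about x, 70 mm along about y (turned 0.24 rad anticlockwise), 27 mm high; never moves; an obstacle only. Straight behind it and to its right, from 0.60 m ahead of the robot on and between y = -0.13 and y = 0.03, stands a tall fixture (0.15 to 0.27 m high): keep the gripper in front of it
- gauge_a_mid (a point): steel go/no-go plug gauge: a flat-sided handle 24 mm wide, 85 mm long and 12 mm thick with a thin round gauging pin at each end, 137 mm long over all, 0.11 kg; lies flat on the worktop. The point is its centre, 6.5 mm above its underside; its y axis runs along its length, x across the 24 mm handle, z up. May be absent
- gauge_b_mid (a point): steel go/no-go plug gauge: a flat-sided handle 24 mm wide, 85 mm long and 12 mm thick with a thin round gauging pin at each end, 137 mm long over all, 0.11 kg; lies flat on the worktop. The point is its centre, 6.5 mm above its underside; its y axis runs along its length, x across the 24 mm handle, z up. May be absent
- gauge_c_mid (a point): steel go/no-go plug gauge: a flat-sided handle 24 mm wide, 85 mm long and 12 mm thick with a thin round gauging pin at each end, 137 mm long over all, 0.11 kg; lies flat on the worktop. The point is its centre, 6.5 mm above its underside; its y axis runs along its length, x across the 24 mm handle, z up. May be absent
- case_a_mid (a point): closed dark-blue flat rectangular bit case, 36 x 78 x 21 mm; lies flat on the worktop. The point is its centre, 10.5 mm above its underside; its y axis runs along its 78 mm length, x across its 36 mm width, z up. May be absent
- case_b_mid (a point): closed dark-blue flat rectangular bit case, 36 x 78 x 21 mm; lies flat on the worktop. The point is its centre, 10.5 mm above its underside; its y axis runs along its 78 mm length, x across its 36 mm width, z up. May be absent
- ink_pad: flat ink pad with red lid, 48 x 72 x 14 mm, loose; origin under its centre; leave it alone
- ok_stamp: small hand stamp, 14 x 34 x 48 mm, standing loose; origin under its centre; leave it alone
- tape_roll: green roll of tape, 96 mm, lying behind the box; leave it alone

How it is judged:
By the outcome, as a careful person would: the job done as asked, in the order asked, and still so for the second after the job is handed in, with the robot touching nothing.
Of gauge_a, gauge_b, gauge_c only 2 to 3 are there at a start; the rules pass over those that are not, and their reading is None.
Of case_a, case_b only 1 to 2 are there at a start; the rules pass over those that are not, and their reading is None.
At some moment in a run one of gauge_a, gauge_b, gauge_c, case_a, case_b may be knocked a few centimetres aside while the robot is not near it.
Once in a run the grip may slacken for a moment while it holds something.
It also fails if it takes over 210 s, if anything falls off the work surface, if the arm or the gripper's body presses on something with over 40 N, if the wrist force passes 120 N, or if a joint passes its speed limit or range.

## Working session

There is one attempt and no reset: what is moved stays moved. The work goes in short steps, Python scripts to look and compute and a tool call to move; the robot and the scene stay as the last step left them, time stands still between calls to the robot, and variables do not carry over. Pictures are saved under pics/ and viewed, at most 17 in all, crops included, and the job is handed in when it is done.

Besides the shell and the picture viewer there is one more tool, called as name([rows], argument=value, ...), one row to a line, values as JSON. apply_moves: Moves the arm, as the interface text tells. Its arguments: {"type":"object","properties":{"commands":{"type":"array","items":{"type":"array","items":{"type":"number"}}},"jaw":{"type":"number"},"force":{"type":"number"}},"required":["commands"]}

```bash
ls; mkdir -p pics
python3 - <<'E'
from bench import readout, eyes, workorder
import cv2,numpy as np
s=readout.sense()
print(s['time_s'],s['tcp_pos'],s['eef_rot'],s['gripper_width'])
for n in('side','top'):
    cv2.imwrite(f'pics/{n}0.png',eyes.capture(n))
    c=eyes.get_calibration(n);print(n,c)
for n in('top','side'):
  for l in ['kit_box','left_floor','right_floor','lid_hinge','lid_handle','dial_grip','wooden_board','gauge_a_mid','case_a_mid','ink_pad','ok_stamp','tape_roll']:
    print(n,l,[(np.round(d['xy'],1).tolist(),round(d['p'],2)) for d in eyes.place_of(n,l)])
E
```

```text
pics
0.0 [ 0.17118002 -0.60061105  0.24144972] [[ 9.61675122e-01  2.74190992e-01 -5.08955813e-04]
 [ 2.74191462e-01 -9.61673728e-01  1.63778308e-03]
 [-4.03840655e-05 -1.71456658e-03 -9.99998529e-01]] 0.08565366934950056
side {'K': array([[428.01740327,   0.        , 276.50494534],
       [  0.        , 428.01740327, 204.73883813],
       [  0.        ,   0.        ,   1.        ]]), 'dist': array([-0.0123628,  0.       ,  0.       ,  0.       ,  0.       ]), 'extrinsics': array([[ 0.89526294, -0.44513588, -0.01892913, -0.50260515],
       [-0.2702846 , -0.50884346, -0.8173277 ,  0.2209638 ],
       [ 0.35418992,  0.73683945, -0.57586207,  0.71893534],
       [ 0.        ,  0.        ,  0.        ,  1.        ]])}
top {'K': array([[438.70640012,   0.        , 273.91331743],
       [  0.        , 438.70640012, 212.28134499],
       [  0.        ,   0.        ,   1.        ]]), 'dist': array([-0.03907241,  0.        ,  0.        ,  0.        ,  0.        ]), 'extrinsics': array([[-0.02535336, -0.99955869,  0.01548006, -0.01813959],
       [-0.98748322,  0.02262968, -0.15609221,  0.5644
[... 348 characters left out ...]
3)]
top dial_grip [([356.3, 274.9], 0.63)]
top wooden_board [([207.7, 167.3], 0.95)]
top gauge_a_mid []
top case_a_mid [([201.3, 250.6], 0.9), ([356.5, 243.6], 0.48)]
top ink_pad [([346.7, 173.8], 0.6), ([202.6, 250.8], 0.59)]
top ok_stamp [([170.7, 299.9], 0.49)]
top tape_roll [([339.6, 138.9], 0.71)]
side kit_box [([322.7, 303.2], 0.77)]
side left_floor []
side right_floor []
side lid_hinge [([360.5, 254.9], 0.69)]
side lid_handle [([289.6, 275.4], 0.73)]
side dial_grip [([256.1, 310.2], 0.84)]
side wooden_board [([301.3, 188.4], 0.86)]
side gauge_a_mid []
side case_a_mid []
side ink_pad [([218.4, 292.2], 0.68)]
side ok_stamp [([165.4, 212.8], 0.69)]
side tape_roll [([404.0, 267.4], 0.92)]
```

View pics/top0.png

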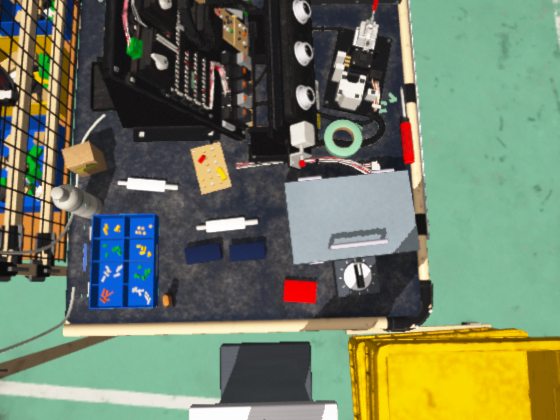

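View pics/side0.png

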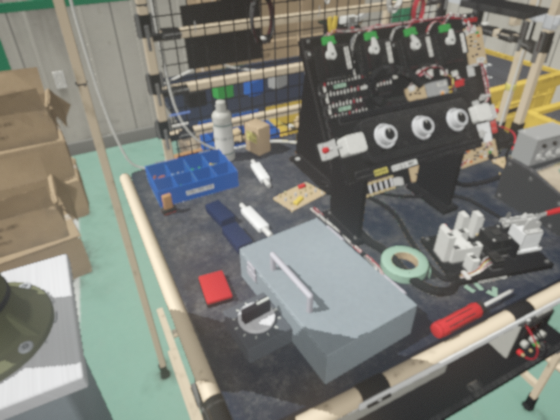

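The top picture shows the box around (348,218), the dial at (357,276), gauges at (148,185) and (227,225), cases at (204,250) and (248,249), the ink pad at (300,290) and the stamp at (168,300). The side picture agrees: two gauges and two cases.

```bash
cat > h.py <<'E'
from bench import readout, eyes, workorder
import cv2,numpy as np
def ray(n,px):
    c=eyes.get_calibration(n);p=cv2.undistortPoints(np.array(px,float).reshape(-1,1,2),c['K'],np.array(c['dist'])).reshape(-1,2)
    E=c['extrinsics'];R=E[:3,:3];o=-R.T@E[:3,3]
    return o,np.c_[p,np.ones(len(p))]@R
def w(n,px,z):
    o,d=ray(n,px);return o+d*((z-o[2])/d[:,2])[:,None]
def proj(n,P):
    c=eyes.get_calibration(n);E=c['extrinsics']
    return cv2.projectPoints(np.array(P,float).reshape(-1,3),cv2.Rodrigues(E[:3,:3])[0],E[:3,3],c['K'],np.array(c['dist']))[0].reshape(-1,2)
def blob(n,m,z):
    "centre, long-axis angle, size of mask on plane z"
    cs,_=cv2.findContours(m.astype(np.uint8),cv2.RETR_EXTERNAL,cv2.CHAIN_APPROX_NONE)
    c=max(cs,key=cv2.contourArea).reshape(-1,2)
    P=w(n,c,z)[:,:2]
    (cx,cy),(a,b),t=cv2.minAreaRect((P*1000).astype(np.float32))
    if a<b:a,b,t=b,a,t+90
    return np.round([cx,cy,a,b,(t+90)%180-90],1)   # t: angle of long axis from x, deg
def st():
    s=readout.sense();return s
E
python3 - <<'E'
from h import *
for n in('top','side'):
  eyes.capture(n)
  for l,z in [('kit_box',.062),('lid',.062),('dial',.069),('gauge_a_mid',.008),('case_a_mid',.015),('lid_handle',.102),('ink_pad',.014),('ok_stamp',.048),('wooden_board',.027)]:
    for d in eyes.masks_of(n,l):
      print(n,l,round(d['p'],2),d['rect'],blob(n,d['pixels'],z))
print('handle',w('top',[[361,243]],.102),w('side',[[289.6,275.4]],.102))
print('dial',w('top',[[356.3,274.9]],.056),w('side',[[256.1,310.2]],.056))
print('hinge',w('top',[[346.4,175.4]],.062),w('side',[[360.5,254.9]],.062))
print('box',w('top',[[347.4,220.6]],.0),w('side',[[322.7,303.2]],.0))
print('lid corners', w('top',[[286,182],[409,170],[419,250],[292,263]],.062))
E
python3 -c "
import cv2
a=cv2.imread('pics/top0.png')
cv2.imwrite('pics/topc.png',cv2.resize(a[150:320,270:435],None,fx=3.5,fy=3.5,interpolation=cv2.INTER_CUBIC))"
```

```text
top kit_box 0.63 [286.2, 167.4, 136.8, 130.4] [ 513.9 -198.3  277.   262.4  -85.3]
top lid 0.95 [285.2, 171.3, 134.0, 92.2] [ 548.3 -197.5  273.2  179.8  -85.2]
top dial 0.58 [343.4, 263.0, 26.9, 27.6] [ 420.9 -198.9   58.7   56.    87.3]
top gauge_a_mid 0.68 [343.0, 260.4, 27.4, 31.9] [ 422.3 -212.4   61.7   60.7   -1.6]
top gauge_a_mid 0.56 [115.1, 177.5, 65.9, 14.8] [640.1 253.3 138.8  26.7  84.2]
top gauge_a_mid 0.3 [198.9, 217.4, 61.6, 16.3] [545.9  73.8 135.5  29.5 -82.8]
top case_a_mid 0.62 [185.7, 241.8, 36.8, 21.3] [480.1 127.3  78.   37.5 -81.8]
top case_a_mid 0.4 [279.7, 280.7, 35.7, 23.0] [392.4 -83.   72.1  47.7  84.1]
top lid_handle 0.89 [284.6, 171.9, 135.7, 89.3] [ 542.6 -189.5  261.4  171.6  -85.2]
top ink_pad 0.31 [284.1, 169.8, 138.5, 128.9] [ 518.1 -208.   291.8  277.8  -85.1]
top ok_stamp 0.63 [164.7, 291.6, 6.9, 15.5] [383.9 194.6  29.1  18.9   0.6]Traceback (most recent call last):
  File "<stdin>", line 5, in <module>
ValueError: it knows: case_a_mid, case_b_mid, dial, dial_grip, gauge_a_mid, gauge_b_mid, gauge_c_mid, ink_pad, kit_box, left_floor, lid, lid_handle, lid_hinge, ok_stamp, right_floor, tape_roll
```

View pics/topc.png

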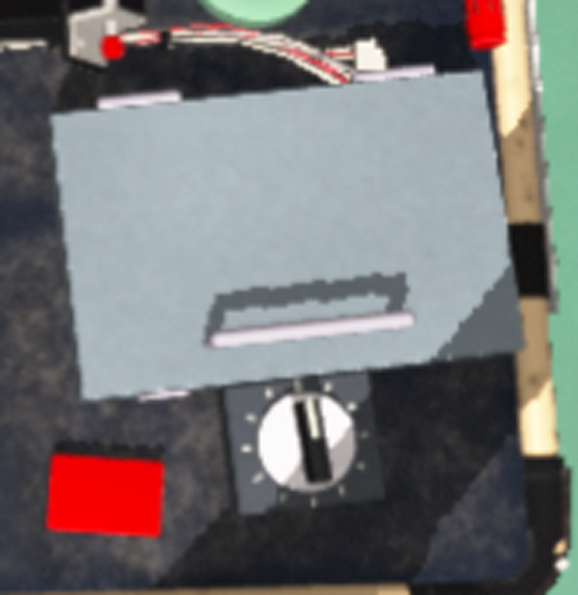

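The crop shows the lid with the handle bar at about (361,243) and the dial near 12 o'clock, bar lined up with the box axis. The box is turned about +5°.

Run:
```python
from h import *
n='side';eyes.capture(n)
for l,z in [('lid',.062),('dial',.069),('gauge_a_mid',.008),('case_a_mid',.015),('ink_pad',.014),('ok_stamp',.04)]:
    for d in eyes.masks_of(n,l):
      print(n,l,round(d['p'],2),d['rect'],blob(n,d['pixels'],z))
print('handle',w('top',[[361,243]],.102),w('side',[[289.6,275.4]],.102))
print('dial',w('top',[[356.3,274.9]],.056),w('side',[[256.1,310.2]],.056))
print('bar top ends',w('top',np.array([[302,396],[321,481]])/3.5+[270,150],.069))
print('handle ends',w('top',np.array([[210,341],[411,319]])/3.5+[270,150],.104))
print('hinge',w('top',[[346.4,175.4]],.062),w('side',[[360.5,254.9]],.062))
print('box',w('top',[[347.4,220.6]],.0),w('side',[[322.7,303.2]],.0))
print('lid corners', w('top',np.array([[52,115],[480,70],[525,349],[84,399]])/3.5+[270,150],.063))
print('cases top', w('top',[[204,250],[248,249]],.021))
for l in ['case_a_mid','gauge_a_mid']:
  print(l,[(w(n,[d['xy']],.0105),d['p']) for d in eyes.place_of('side',l)])
a=cv2.imread('pics/top0.png')
m=(a[:,:,0]>60)&(a[:,:,2]<25)&(a[:,:,1]<60)
# colour segmentation of cases
hsv=cv2.cvtColor(a,cv2.COLOR_BGR2HSV)
print(hsv[250,204],hsv[249,248],hsv[225,227],a[250,204],a[270,240])
```

```text
side lid 0.96 [242.9, 215.3, 173.6, 143.0] [ 548.3 -194.6  277.6  189.3  -85. ]
side dial 0.93 [239.2, 297.8, 37.1, 33.7] [ 413.7 -230.7   63.    59.5   84.8]
side gauge_a_mid 0.71 [201.5, 271.2, 30.5, 33.1] [390.8 -87.1  83.1  47.1  84.6]
side case_a_mid 0.91 [208.5, 200.6, 27.4, 27.4] [478.5 123.8  96.5  43.  -82.7]
side ink_pad 0.64 [204.8, 271.4, 30.6, 33.5] [389.9 -93.3  83.2  48.7  84.8]
side ok_stamp 0.74 [243.2, 217.8, 173.2, 142.0] [ 561.  -175.9  287.4  194.3  -85. ]
side ok_stamp 0.58 [157.6, 193.9, 21.4, 19.9] [379.2 175.5  80.7  32.6  74.5]
handle [[ 0.4876023  -0.20592223  0.102     ]] [[ 0.48385678 -0.20699205  0.102     ]]
dial [[ 0.42413775 -0.20222837  0.056     ]] [[ 0.42186846 -0.20998762  0.056     ]]
bar top ends [[ 0.4483758  -0.20085267  0.069     ]
 [ 0.39793292 -0.20954233  0.069     ]]
handle ends [[ 0.48005668 -0.14204133  0.104     ]
 [ 0.48984907 -0.25975207  0.104     ]]
hinge [[ 0.63864825 -0.1910273   0.062     ]] [[ 0.64095888 -0.18428689  0.062     ]]
box [[ 0.54784337 -0.19975113  0.        ]] [[ 0.55189201 -0.20446148  0.        ]]
lid corners [[ 0.62468928 -0.0566463   0.063     ]
 [ 0.64785049 -0.32503997  0.063     ]
 [ 0.473283   -0.33994969  0.063     ]
 [ 0.45018822 -0.0707468   0.063     ]]
cases top [[0.48717689 0.12358895 0.021     ]
 [0.48710154 0.02687613 0.021     ]]
case_a_mid [(array([[0.4765681 , 0.11642736, 0.0105    ]]), 0.59)]
gauge_a_mid []
[113 151  76] [113 156  77] [ 15   2 254] [76 41 31] [72 67 68]
```

apply_moves([
  [12.5,19.7,0,0,0,-0.9],
  [12.5,19.7,0,0,0,-0.9],
  [12.5,19.7,0,0,0,-0.9],
  [12.5,19.7,0,0,0,-0.9],
  [12.5,19.7,0,0,0,-0.9],
  [12.5,19.7,0,0,0,-0.9],
  [12.5,19.7,0,0,0,-0.9],
  [12.5,19.7,0,0,0,-0.9],
  [12.5,19.7,0,0,0,-0.9],
  [12.5,19.7,0,0,0,-0.9],
], jaw=120, force=40)

```text
time_s: 3.03
tcp_pos: [0.2969, -0.4031, 0.2425]
eef_rot: [[0.993, 0.12, 0.0], [0.12, -0.993, -0.0], [0.0, 0.0, -1.0]]
wrist_force: [0.8, -1.5, -0.4]
gripper_width: 0.0451
gripper_force: 0.0
```

apply_moves([
  [12.5,19.7,0,0,0,0],
  [12.5,19.7,0,0,0,0],
  [12.5,19.7,0,0,0,0],
  [12.5,19.7,0,0,0,0],
  [12.5,19.7,0,0,0,0],
  [12.5,19.7,0,0,0,0],
  [12.5,19.7,-20,0,0,0],
  [12.5,19.7,-20,0,0,0],
  [12.5,19.7,-20,0,0,0],
  [12.5,19.7,-20,0,0,0],
])

```text
time_s: 3.87
tcp_pos: [0.422, -0.2062, 0.1618]
eef_rot: [[0.993, 0.12, 0.001], [0.12, -0.993, -0.0], [0.001, 0.001, -1.0]]
wrist_force: [0.8, -0.6, 0.4]
gripper_width: 0.045
gripper_force: 0.0
```

Run:
```python
from h import *
s=readout.sense();print(s['time_s'],s['tcp_pos'],s['eef_rot'],s['gripper_width'],s['joint_pos'])
im=eyes.capture('side')
cv2.imwrite('pics/s1.png',cv2.resize(im[190:390,150:430],None,fx=2.8,fy=2.8,interpolation=cv2.INTER_CUBIC))
```

```text
3.8667 [ 0.42198882 -0.20617212  0.16180915] [[ 9.92760107e-01  1.20109134e-01  1.08012635e-03]
 [ 1.20109710e-01 -9.92760506e-01 -4.85583790e-04]
 [ 1.01398373e-03  6.11801877e-04 -9.99999299e-01]] 0.04500515600037357 [ 0.64349461  0.37086379 -0.32880019  2.01147189  0.16677215  0.78327522
 -1.23336318]
```

View pics/s1.png

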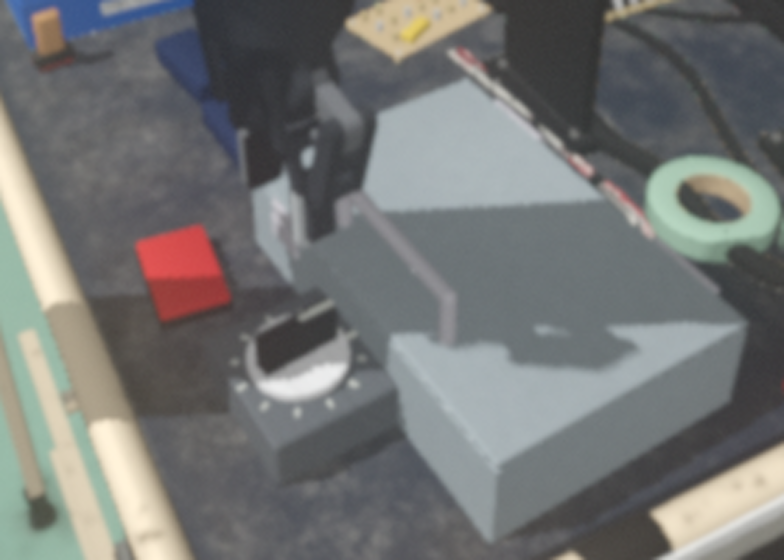

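The crop shows the open gripper above the dial, bar at about 12 o'clock, everything clear. Descend and grip.

apply_moves([
  [0,-0.8,-15,0,0,0],
  [0,0,-15,0,0,0],
  [0,0,-15,0,0,0],
  [0,0,-15,0,0,0],
  [0,0,-15,0,0,0],
  [0,0,-12,0,0,0],
  [0,0,-10,0,0,0],
  [0,0,-7,0,0,0],
  [0,0,0,0,0,0],
  [0,0,0,0,0,0],
])

```text
time_s: 4.75
tcp_pos: [0.4214, -0.2079, 0.0583]
eef_rot: [[0.993, 0.12, -0.0], [0.12, -0.993, 0.0], [-0.0, -0.0, -1.0]]
wrist_force: [0.0, 0.3, -0.3]
gripper_width: 0.0453
gripper_force: 0.0
```

apply_moves([
  [0,0,0,0,0,0],
  [0,0,0,0,0,0],
  [0,0,0,0,0,0],
  [0,0,0,0,0,0],
  [0,0,0,0,0,0],
  [0,0,0,0,0,0],
  [0,0,0,0,0,0],
  [0,0,0,0,0,0],
  [0,0,0,0,0,0],
  [0,0,0,0,0,0],
], jaw=255, force=30)

```text
time_s: 5.58
tcp_pos: [0.4217, -0.208, 0.0589]
eef_rot: [[0.993, 0.12, 0.001], [0.12, -0.993, -0.001], [0.001, 0.001, -1.0]]
wrist_force: [-1.8, 0.1, 6.0]
gripper_width: 0.0109
gripper_force: 33.6
```

apply_moves([
  [0,0,1,0,0,5],
  [0,0,0,0,0,6],
  [0,0,0,0,0,6.5],
  [0,0,0,0,0,6.5],
  [0,0,0,0,0,6.5],
  [0,0,0,0,0,6.5],
  [0,0,0,0,0,6.5],
  [0,0,0,0,0,6.5],
  [0,0,0,0,0,5],
  [0,0,0,0,0,3],
])

```text
time_s: 6.42
tcp_pos: [0.421, -0.2072, 0.059]
eef_rot: [[0.419, 0.908, -0.001], [0.908, -0.419, 0.001], [0.001, -0.001, -1.0]]
wrist_force: [0.0, 2.6, -3.2]
gripper_width: 0.011
gripper_force: 32.4
```

apply_moves([
  [0,0,0,0,0,0],
  [0,0,0,0,0,0],
  [0,0,0,0,0,0],
  [0,0,0,0,0,0],
  [0,0,0,0,0,0],
  [0,0,0,0,0,0],
  [0,0,0,0,0,0],
  [0,0,0,0,0,0],
  [0,0,0,0,0,0],
  [0,0,0,0,0,0],
])

```text
time_s: 7.25
tcp_pos: [0.421, -0.2072, 0.059]
eef_rot: [[0.424, 0.906, -0.001], [0.906, -0.424, 0.001], [0.0, -0.001, -1.0]]
wrist_force: [-0.6, 5.2, -5.1]
gripper_width: 0.0113
gripper_force: 32.0
```

Run:
```python
from h import *
s=readout.sense();R=s['eef_rot'];print(s['time_s'],s['tcp_pos'],np.degrees(np.arctan2(R[1,0],R[0,0])),s['gripper_width'],s['joint_pos'],s['ft_torque'])
im=eyes.capture('side')
cv2.imwrite('pics/s2.png',cv2.resize(im[260:370,200:330],None,fx=5,fy=5,interpolation=cv2.INTER_CUBIC))
```

```text
7.25 [ 0.42097678 -0.20721369  0.05903678] 64.90179592249275 0.011291594858186177 [ 0.78169568  0.57007168 -0.5537031   2.1227752   0.53587983  0.58827578
 -0.59539721] [ 1.15811354  0.05980348 -0.01133421]
```

View pics/s2.png

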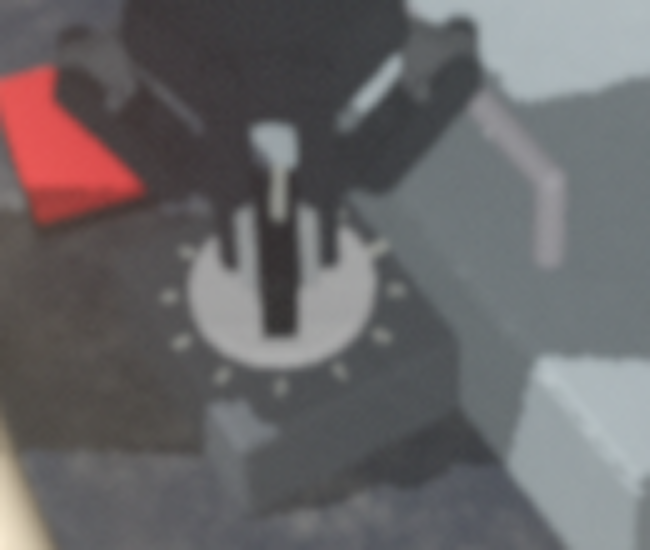

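The crop shows the jaws on the bar and its near end exactly at a tick (280,387), i.e. 10 o'clock. Continue right to 1, then left to 11.

apply_moves([
  [0,0,0,0,0,-4],
  [0,0,0,0,0,-6],
  [0,0,0,0,0,-6.5],
  [0,0,0,0,0,-6.5],
  [0,0,0,0,0,-6.5],
  [0,0,0,0,0,-6.5],
  [0,0,0,0,0,-6.5],
  [0,0,0,0,0,-6.5],
  [0,0,0,0,0,-6.5],
  [0,0,0,0,0,-6.5],
])

```text
time_s: 8.13
tcp_pos: [0.4217, -0.2081, 0.0591]
eef_rot: [[0.999, 0.045, 0.0], [0.045, -0.999, -0.0], [0.0, 0.0, -1.0]]
wrist_force: [1.4, 1.6, -10.9]
gripper_width: 0.0111
gripper_force: 31.4
```

apply_moves([
  [0,0,0,0,0,-6.5],
  [0,0,0,0,0,-6.5],
  [0,0,0,0,0,-6.5],
  [0,0,0,0,0,-6],
  [0,0,0,0,0,-3],
  [0,0,0,0,0,0],
  [0,0,0,0,0,0],
  [0,0,0,0,0,0],
  [0,0,0,0,0,0],
  [0,0,0,0,0,0],
])

```text
time_s: 8.97
tcp_pos: [0.4215, -0.2086, 0.0591]
eef_rot: [[0.902, -0.432, 0.0], [-0.432, -0.902, -0.001], [0.001, 0.0, -1.0]]
wrist_force: [3.1, -4.8, -15.8]
gripper_width: 0.0116
gripper_force: 30.5
```

apply_moves([
  [0,0,0,0,0,0],
  [0,0,0,0,0,0],
  [0,0,0,0,0,0],
  [0,0,0,0,0,0],
  [0,0,0,0,0,0],
  [0,0,0,0,0,0],
  [0,0,0,0,0,0],
  [0,0,0,0,0,0],
  [0,0,0,0,0,0],
  [0,0,0,0,0,0],
])

```text
time_s: 9.8
tcp_pos: [0.4215, -0.2086, 0.0591]
eef_rot: [[0.902, -0.432, 0.0], [-0.432, -0.902, -0.001], [0.001, 0.0, -1.0]]
wrist_force: [2.9, -4.5, -15.7]
gripper_width: 0.0111
gripper_force: 30.5
```

Run:
```python
from h import *
s=readout.sense();R=s['eef_rot'];print(s['time_s'],s['tcp_pos'],np.degrees(np.arctan2(R[1,0],R[0,0])),s['gripper_width'],s['joint_pos'],s['wrist_force'])
```

```text
9.8 [ 0.4215264  -0.20855721  0.05913897] -25.57828331739676 0.011133902848920456 [ 0.47239094  0.52433164 -0.09424365  2.12540796  0.10013071  0.49519994
 -1.71461101] [  2.8895127   -4.52633813 -15.74879376]
```

apply_moves([
  [0,0,-1,0,0,5],
  [0,0,0,0,0,6.5],
  [0,0,0,0,0,6.5],
  [0,0,0,0,0,6.5],
  [0,0,0,0,0,6.5],
  [0,0,0,0,0,6.5],
  [0,0,0,0,0,6.5],
  [0,0,0,0,0,6.5],
  [0,0,0,0,0,6],
  [0,0,0,0,0,3.9],
])

```text
time_s: 10.63
tcp_pos: [0.4214, -0.2075, 0.059]
eef_rot: [[0.817, 0.576, 0.0], [0.576, -0.817, -0.0], [0.0, 0.0, -1.0]]
wrist_force: [0.2, 1.1, -1.6]
gripper_width: 0.0109
gripper_force: 32.5
```

apply_moves([
  [0,0,0,0,0,0],
  [0,0,0,0,0,0],
  [0,0,0,0,0,0],
  [0,0,0,0,0,0],
  [0,0,0,0,0,0],
  [0,0,0,0,0,0],
  [0,0,0,0,0,0],
  [0,0,0,0,0,0],
  [0,0,0,0,0,0],
  [0,0,0,0,0,0],
])

```text
time_s: 11.47
tcp_pos: [0.4215, -0.2076, 0.0589]
eef_rot: [[0.822, 0.57, 0.0], [0.57, -0.822, -0.0], [-0.0, 0.001, -1.0]]
wrist_force: [-1.8, 2.3, 6.7]
gripper_width: 0.0115
gripper_force: 33.8
```

Run:
```python
from h import *
s=readout.sense();R=s['eef_rot'];print(s['time_s'],s['tcp_pos'],np.degrees(np.arctan2(R[1,0],R[0,0])),s['gripper_width'],s['joint_pos'],s['wrist_force'])
```

```text
11.4667 [ 0.42145572 -0.2075521   0.05894505] 34.722346930084996 0.011533329121087524 [ 0.68106879  0.54606304 -0.40161527  2.12402673  0.40411824  0.54358406
 -0.98264624] [-1.79815183  2.34244866  6.69233599]
```

apply_moves([
  [0,0,0,0,0,0],
  [0,0,0,0,0,0],
  [0,0,0,0,0,0],
  [0,0,0,0,0,0],
  [0,0,10,0,0,0],
  [0,0,25,0,0,0],
  [0,0,30,0,0,0],
  [0,0,30,0,0,5],
  [0,0,30,0,0,5],
  [0,0,16,0,0,5],
], jaw=165)

```text
time_s: 12.3
tcp_pos: [0.4223, -0.208, 0.2023]
eef_rot: [[0.642, 0.767, 0.003], [0.767, -0.642, -0.002], [0.001, 0.003, -1.0]]
wrist_force: [0.7, 0.4, -0.5]
gripper_width: 0.0305
gripper_force: 0.0
```

apply_moves([
  [6.6,-2.2,0,0,0,5],
  [6.6,-2.2,0,0,0,5],
  [6.6,-2.2,0,0,0,5],
  [6.6,-2.2,0,0,0,5],
  [6.6,-2.2,0,0,0,5],
  [6.6,-2.2,0,0,0,5],
  [6.6,-2.2,0,0,0,5],
  [6.6,-2.2,0,0,0,5],
  [6.6,-2.2,0,0,0,5],
  [6.6,-2.2,0,0,0,0],
], jaw=120)

```text
time_s: 13.13
tcp_pos: [0.4875, -0.2302, 0.199]
eef_rot: [[-0.087, 0.996, -0.001], [0.996, 0.087, 0.0], [0.0, -0.0, -1.0]]
wrist_force: [-0.2, 0.2, -0.6]
gripper_width: 0.0453
gripper_force: 0.0
```

Run:
```python
from h import *
s=readout.sense();R=s['eef_rot'];print(s['time_s'],s['tcp_pos'],np.degrees(np.arctan2(R[1,0],R[0,0])),s['gripper_width'],s['joint_pos'],s['wrist_force'])
im=eyes.capture('side')
cv2.imwrite('pics/s3.png',cv2.resize(im[190:390,150:430],None,fx=2.8,fy=2.8,interpolation=cv2.INTER_CUBIC))
```

```text
13.1333 [ 0.48747064 -0.23022347  0.19899059] 94.99121494540951 0.04532258734454252 [ 0.92093809  0.50179029 -0.79951809  1.78726787  0.41391357  1.02941615
  0.05138623] [-0.19599439  0.15005805 -0.60753601]
```

View pics/s3.png

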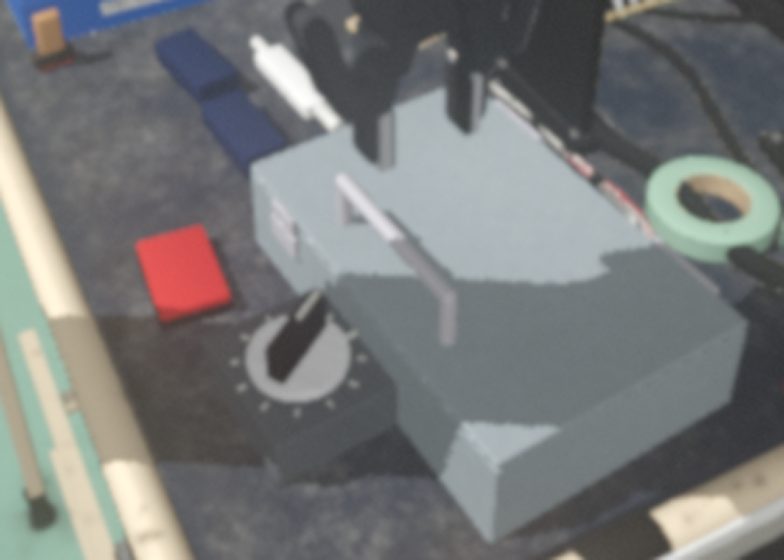

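The crop shows the dial left at 11 o'clock, and the jaws above the handle. Descend and grip the bar.

apply_moves([
  [0,0,-15,0,0,0],
  [0,0,-15,0,0,0],
  [0,0,-15,0,0,0],
  [0,0,-15,0,0,0],
  [0,0,-15,0,0,0],
  [0,0,-15,0,0,0],
  [0,0,-10,0,0,0],
  [0,0,-4,0,0,0],
  [0,0,0,0,0,0],
  [0,0,0,0,0,0],
])

```text
time_s: 14.02
tcp_pos: [0.4876, -0.2298, 0.0957]
eef_rot: [[-0.083, 0.997, 0.0], [0.997, 0.083, -0.0], [-0.0, 0.0, -1.0]]
wrist_force: [0.2, 0.3, 0.3]
gripper_width: 0.0451
gripper_force: 0.0
```

apply_moves([
  [0,0,0,0,0,0],
  [0,0,0,0,0,0],
  [0,0,0,0,0,0],
  [0,0,0,0,0,0],
  [0,0,0,0,0,0],
  [0,0,0,0,0,0],
  [0,0,0,0,0,0],
  [0,0,0,0,0,0],
  [0,0,0,0,0,0],
  [0,0,0,0,0,0],
], jaw=255, force=40)

```text
time_s: 14.85
tcp_pos: [0.4876, -0.23, 0.0959]
eef_rot: [[-0.084, 0.996, 0.001], [0.996, 0.084, -0.001], [-0.001, 0.001, -1.0]]
wrist_force: [-0.9, 0.3, 6.5]
gripper_width: 0.0084
gripper_force: 39.1
```

Run:
```python
from h import *
# rows for the swing to 1.52 rad, 40 steps, mm, world xyz
t=np.linspace(0,1,31);th=1.53*(3*t**2-2*t**3)
c,s=np.cos(th),np.sin(th);u=-150*c+40*s;z=150*s+40*c
a=np.radians(4.8)
print(np.round(np.c_[np.diff(u)*np.cos(a),np.diff(u)*np.sin(a),np.diff(z)],1).tolist())
```

```text
[[0.2, 0.0, 0.7], [0.6, 0.1, 2.2], [1.0, 0.1, 3.5], [1.5, 0.1, 4.6], [2.1, 0.2, 5.7], [2.7, 0.2, 6.6], [3.5, 0.3, 7.3], [4.3, 0.4, 7.8], [5.1, 0.4, 8.2], [6.0, 0.5, 8.3], [6.9, 0.6, 8.3], [7.7, 0.6, 8.1], [8.5, 0.7, 7.7], [9.3, 0.8, 7.2], [9.9, 0.8, 6.5], [10.3, 0.9, 5.8], [10.6, 0.9, 4.9], [10.8, 0.9, 4.0], [10.7, 0.9, 3.1], [10.5, 0.9, 2.3], [10.1, 0.9, 1.5], [9.6, 0.8, 0.8], [8.9, 0.7, 0.2], [8.0, 0.7, -0.3], [7.1, 0.6, -0.6], [6.0, 0.5, -0.8], [4.8, 0.4, -0.8], [3.5, 0.3, -0.7], [2.2, 0.2, -0.5], [0.8, 0.1, -0.2]]
```

apply_moves([
  [0.2,0.0,0.7,0,0,0],
  [0.6,0.1,2.2,0,0,0],
  [1.0,0.1,3.5,0,0,0],
  [1.5,0.1,4.6,0,0,0],
  [2.1,0.2,5.7,0,0,0],
  [2.7,0.2,6.6,0,0,0],
  [3.5,0.3,7.3,0,0,0],
  [4.3,0.4,7.8,0,0,0],
  [5.1,0.4,8.2,0,0,0],
  [6.0,0.5,8.3,0,0,0],
])

```text
time_s: 15.68
tcp_pos: [0.5133, -0.2278, 0.1508]
eef_rot: [[-0.083, 0.997, -0.003], [0.997, 0.083, -0.0], [-0.0, -0.003, -1.0]]
wrist_force: [-3.7, -1.8, -4.8]
gripper_width: 0.0084
gripper_force: 39.0
```

apply_moves([
  [6.9,0.6,8.3,0,0,0],
  [7.7,0.6,8.1,0,0,0],
  [8.5,0.7,7.7,0,0,0],
  [9.3,0.8,7.2,0,0,0],
  [9.9,0.8,6.5,0,0,0],
  [10.3,0.9,5.8,0,0,0],
  [10.6,0.9,4.9,0,0,0],
  [10.8,0.9,4.0,0,0,0],
  [10.7,0.9,3.1,0,0,0],
  [10.5,0.9,2.3,0,0,0],
])

```text
time_s: 16.52
tcp_pos: [0.6097, -0.2197, 0.2106]
eef_rot: [[-0.083, 0.997, -0.0], [0.997, 0.083, -0.002], [-0.001, -0.0, -1.0]]
wrist_force: [-6.5, -2.3, 6.5]
gripper_width: 0.008
gripper_force: 40.8
```

apply_moves([
  [10.1,0.9,1.5,0,0,0],
  [9.6,0.8,0.8,0,0,0],
  [8.9,0.7,0.2,0,0,0],
  [8.0,0.7,-0.3,0,0,0],
  [7.1,0.6,-0.6,0,0,0],
  [6.0,0.5,-0.8,0,0,0],
  [4.8,0.4,-0.8,0,0,0],
  [3.5,0.3,-0.7,0,0,0],
  [2.2,0.2,-0.5,0,0,0],
  [0.8,0.1,-0.2,0,0,0],
])

```text
time_s: 17.35
tcp_pos: [0.6716, -0.2143, 0.2086]
eef_rot: [[-0.084, 0.996, 0.002], [0.996, 0.084, -0.001], [-0.001, 0.002, -1.0]]
wrist_force: [-2.6, -2.2, 6.5]
gripper_width: 0.0083
gripper_force: 41.5
```

Run:
```python
from h import *
s=readout.sense();R=s['eef_rot'];print(s['time_s'],s['tcp_pos'],np.degrees(np.arctan2(R[1,0],R[0,0])),s['gripper_width'],s['joint_pos'],s['wrist_force'])
cv2.imwrite('pics/s4.png',eyes.capture('side'))
```

```text
17.35 [ 0.67162333 -0.21432039  0.20863705] 94.79816795094226 0.008277190492667966 [ 0.63542093  0.73112428 -0.72843451  1.30545206  0.48315504  1.27883699
 -0.01572603] [-2.61348687 -2.18458547  6.47543888]
```

View pics/s4.png

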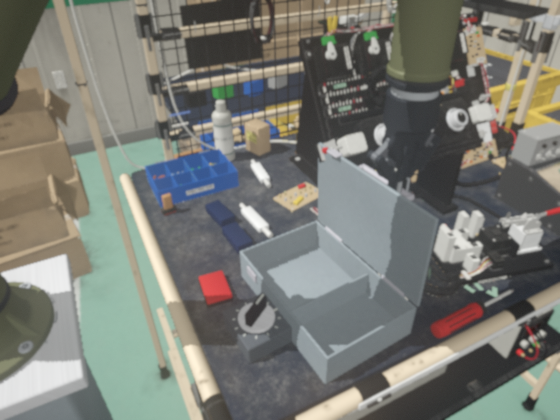

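Side picture: the lid stands upright, both compartments open. Release with a small opening, rise, retreat and look.

apply_moves([
  [0,0,0,0,0,0],
  [0,0,0,0,0,0],
  [0,0,0,0,0,0],
  [0,0,15,0,0,0],
  [0,0,25,0,0,0],
  [0,0,30,0,0,0],
  [0,0,30,0,0,0],
  [-20,0,0,0,0,0],
  [-35,0,0,0,0,0],
  [-40,0,0,0,0,0],
], jaw=186)

```text
time_s: 18.23
tcp_pos: [0.5759, -0.2129, 0.3063]
eef_rot: [[-0.086, 0.996, 0.002], [0.996, 0.086, 0.002], [0.002, 0.002, -1.0]]
wrist_force: [-0.0, -1.6, 0.6]
gripper_width: 0.023
gripper_force: 0.0
```

apply_moves([
  [-40,0,0,0,0,0],
  [-30,0,0,0,0,0],
  [-10,0,0,0,0,0],
  [0,0,0,0,0,0],
  [0,0,0,0,0,0],
  [0,0,0,0,0,0],
  [0,0,0,0,0,0],
  [0,0,0,0,0,0],
  [0,0,0,0,0,0],
  [0,0,0,0,0,0],
], jaw=60)

```text
time_s: 19.07
tcp_pos: [0.4961, -0.214, 0.3064]
eef_rot: [[-0.085, 0.996, -0.0], [0.996, 0.085, 0.001], [0.001, -0.0, -1.0]]
wrist_force: [0.8, 0.7, -0.0]
gripper_width: 0.0651
gripper_force: 0.0
```

```bash
cat >> h.py <<'E'
def find(n='top'):
    im=eyes.capture(n);out=[]
    for l,z in(('case_a_mid',.0105),('gauge_a_mid',.0065)):
        for d in eyes.masks_of(n,l): out.append(('mask',l,round(d['p'],2),blob(n,d['pixels'],2*z)))
        for d in eyes.place_of(n,l): out.append(('pt',l,round(d['p'],2),np.round(w(n,[d['xy']],z)[0,:2]*1000,1)))
    hsv=cv2.cvtColor(im,cv2.COLOR_BGR2HSV)
    for nm,lo,hi,z in(('blue',(105,110,50),(120,200,110),.021),('white',(0,0,200),(180,30,255),.0125)):
        m=cv2.inRange(hsv,lo,hi);k,lab,stt,_=cv2.connectedComponentsWithStats(m)
        for i in range(1,k):
            if 150<stt[i,4]<1500:
                b=blob(n,lab==i,z)
                if 350<b[0]<720 and -400<b[1]<400: out.append((nm,stt[i,4],b))
    for o in out: print(n,*o)
    return im
E
python3 - <<'E'
from h import *
s=readout.sense();print(s['time_s'],s['tcp_pos'],s['wrist_force'])
cv2.imwrite('pics/t5.png',find('top'));find('side')
E
```

```text
19.0667 [ 0.49606308 -0.21403137  0.30639111] [ 0.76922581  0.74883714 -0.01579994]
top mask case_a_mid 0.77 [479.4 127.9  81.1  38.8 -83.2]
top pt case_a_mid 0.88 [483.4 128.6]
top blue 577 [480.7 126.1  77.5  36.4 -82.4]
top blue 573 [482.7  29.3  76.9  36.3 -85.9]
top white 218 [ 690.9 -192.1  170.8   17.4  -85.3]
top white 510 [638.8 253.3 135.9  25.6  83.8]
top white 527 [543.9  74.3 137.1  25.4 -85.5]
side mask case_a_mid 0.8 [475.3 115.2  97.1  44.4 -82.7]
side mask case_a_mid 0.69 [679.  -89.1 691.  346.5  36.3]
side mask case_a_mid 0.23 [628.4 227.7 143.6  30.   85.4]
side pt case_a_mid 0.55 [481.3 115.6]
side mask gauge_a_mid 0.33 [787.7 -17.8 530.4 248.9 -85.3]
side white 211 [635.  247.7 131.9  27.   83.4]
side white 362 [539.5  67.1 135.   27.6 -84.6]
side white 279 [ 5.590e+02 -3.976e+02  1.376e+02  9.300e+00  2.000e-01]
```

View pics/t5.png

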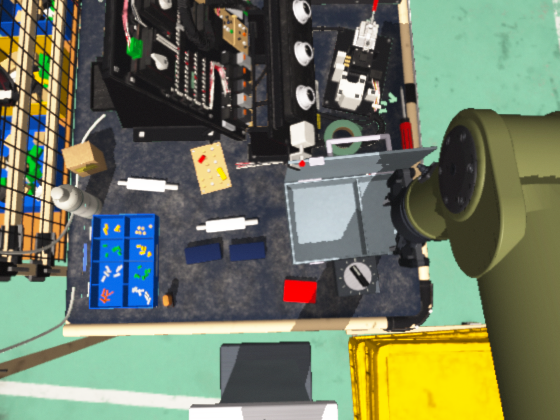

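The top picture shows the open box, two cases at (204,250)/(248,249), two gauges, nothing displaced. Go for the near case at about (481, 26).

apply_moves([
  [-1.5,24,-18.6,0,0,0],
  [-1.5,24,-18.6,0,0,0],
  [-1.5,24,-18.6,0,0,0],
  [-1.5,24,-18.6,0,0,0],
  [-1.5,24,-18.6,0,0,0],
  [-1.5,24,-18.6,0,0,0],
  [-1.5,24,-18.6,0,0,0],
  [-1.5,24,-18.6,0,0,0],
  [-1.5,24,-18.6,0,0,-0.5],
  [-1.5,24,-18.6,0,0,-0.5],
], jaw=105)

```text
time_s: 20.4
tcp_pos: [0.4805, 0.0267, 0.12]
eef_rot: [[-0.066, 0.998, 0.0], [0.998, 0.066, 0.0], [0.0, 0.0, -1.0]]
wrist_force: [0.3, -0.7, 0.1]
gripper_width: 0.0503
gripper_force: 0.0
```

apply_moves([
  [0,0,-15,0,0,0],
  [0,0,-20,0,0,0],
  [0,0,-20,0,0,0],
  [0,0,-20,0,0,0],
  [0,0,-15,0,0,0],
  [0,0,-10,0,0,0],
  [0,0,-6,0,0,0],
  [0,0,0,0,0,0],
  [0,0,0,0,0,0],
  [0,0,0,0,0,0],
])

```text
time_s: 21.23
tcp_pos: [0.4811, 0.0258, 0.0154]
eef_rot: [[-0.066, 0.998, 0.001], [0.998, 0.066, 0.0], [0.0, 0.001, -1.0]]
wrist_force: [-1.1, 0.0, 0.1]
gripper_width: 0.0502
gripper_force: 0.0
```

apply_moves([
  [0,0,0,0,0,0],
  [0,0,0,0,0,0],
  [0,0,0,0,0,0],
  [0,0,0,0,0,0],
  [0,0,0,0,0,0],
  [0,0,0,0,0,0],
  [0,0,5,0,0,0],
  [0,0,15,0,0,0],
  [0,0,20,0,0,0],
  [0,0,20,0,0,0],
], jaw=255, force=60)

```text
time_s: 22.07
tcp_pos: [0.4801, 0.0257, 0.0756]
eef_rot: [[-0.067, 0.998, -0.001], [0.998, 0.067, 0.0], [0.0, -0.001, -1.0]]
wrist_force: [-0.5, -1.1, -1.5]
gripper_width: 0.0347
gripper_force: 59.9
```

apply_moves([
  [0,0,20,0,0,0],
  [0,-10,25,0,0,0],
  [5,-20,15,0,0,0.2],
  [10,-30,0,0,0,0.2],
  [14,-35,0,0,0,0.2],
  [15,-35,0,0,0,0.2],
  [15,-35,0,0,0,0.2],
  [15,-35,0,0,0,0],
  [12,-35,0,0,0,0],
  [10,-35,0,0,0,0],
])

```text
time_s: 22.9
tcp_pos: [0.576, -0.246, 0.135]
eef_rot: [[-0.084, 0.996, -0.001], [0.996, 0.084, 0.001], [0.001, -0.001, -1.0]]
wrist_force: [-3.0, 0.5, -0.6]
gripper_width: 0.0345
gripper_force: 60.6
```

apply_moves([
  [6,-20,0,0,0,0],
  [2,-10,0,0,0,0],
  [0,0,0,0,0,0],
  [0,0,-15,0,0,0],
  [0,0,-15,0,0,0],
  [0,0,-15,0,0,0],
  [0,0,0,0,0,0],
  [0,0,0,0,0,0],
  [0,0,0,0,0,0],
  [0,0,0,0,0,0],
])

```text
time_s: 23.73
tcp_pos: [0.5844, -0.2734, 0.0906]
eef_rot: [[-0.085, 0.996, -0.0], [0.996, 0.085, 0.0], [0.0, -0.0, -1.0]]
wrist_force: [-4.0, -0.0, -0.6]
gripper_width: 0.0347
gripper_force: 60.6
```

Run:
```python
from h import *
s=readout.sense();R=s['eef_rot'];print(s['time_s'],s['tcp_pos'],np.degrees(np.arctan2(R[1,0],R[0,0])),s['gripper_width'],s['joint_pos'],s['wrist_force'])
a=find('top');b=find('side')
v=np.hstack([cv2.resize(a[150:310,260:430],(400,376)),cv2.resize(b[200:380,220:420],(400,376))])
cv2.imwrite('pics/t6.png',v)
```

```text
23.7333 [ 0.58442698 -0.27338273  0.09062881] 94.88057361153213 0.03465506484947324 [ 0.79407036  0.75948889 -0.69800159  1.62419506  0.56624223  0.96997693
 -0.01236936] [-4.01170184 -0.01317707 -0.60507711]
top mask case_a_mid 0.84 [479.7 126.5  77.6  37.3 -81.8]
top mask case_a_mid 0.42 [ 572.  -204.3  390.1  298.7   -1.7]
top pt case_a_mid 0.95 [489.6 127.1]
top pt gauge_a_mid 0.73 [387.  -79.9]
top blue 322 [ 597.2 -270.6   47.5   38.9  -84.8]
top blue 580 [480.6 126.3  77.   36.9 -81.9]
top white 501 [639.  253.2 135.9  25.2  83.8]
top white 514 [544.   73.4 134.9  24.9 -85.5]
side mask case_a_mid 0.91 [475.5 113.8 100.5  44.4 -82.7]
side pt case_a_mid 0.67 [ 625.9 -218. ]
side pt case_a_mid 0.61 [474.  119.9]
side white 216 [635.  247.7 131.9  27.   83.4]
side white 368 [539.5  67.1 135.   27.6 -84.6]
side white 217 [ 5.425e+02 -3.979e+02  1.047e+02  9.800e+00  2.000e-01]
```

View pics/t6.png

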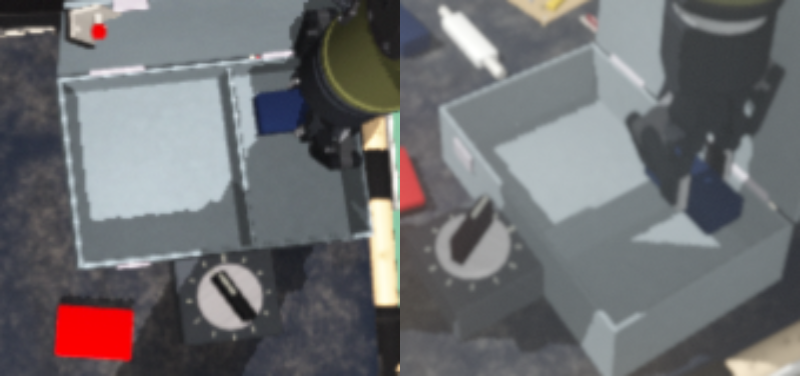

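The crops show the case inside the right compartment between its walls, clear of partition and lid. Lower and release.

apply_moves([
  [-4,0,-10,0,0,0],
  [0,0,-15,0,0,0],
  [0,0,-15,0,0,0],
  [0,0,-12,0,0,0],
  [0,0,-8,0,0,0],
  [0,0,-5,0,0,0],
  [0,0,-3,0,0,0],
  [0,0,-1.5,0,0,0],
  [0,0,0,0,0,0],
  [0,0,0,0,0,0],
])

```text
time_s: 25.07
tcp_pos: [0.579, -0.2746, 0.0199]
eef_rot: [[-0.083, 0.997, -0.003], [0.997, 0.083, -0.0], [-0.0, -0.003, -1.0]]
wrist_force: [-7.3, -0.4, 1.2]
gripper_width: 0.035
gripper_force: 60.5
```

apply_moves([
  [0,0,0,0,0,0],
  [0,0,0,0,0,0],
  [0,0,0,0,0,0],
  [0,0,5,0,0,0],
  [0,0,15,0,0,0],
  [0,0,30,0,0,0],
  [0,0,35,0,0,0],
  [0,0,35,0,0,0],
  [-5,20,0,0,0,0],
  [-10,35,0,0,0,0],
], jaw=125)

```text
time_s: 25.9
tcp_pos: [0.5681, -0.2232, 0.1425]
eef_rot: [[-0.077, 0.997, 0.007], [0.997, 0.077, -0.003], [-0.004, 0.007, -1.0]]
wrist_force: [-0.5, 2.1, -0.8]
gripper_width: 0.0435
gripper_force: 0.0
```

apply_moves([
  [-10,36,0,0,0,0],
  [-10,36,0,0,0,0],
  [-10,36,0,0,0,0],
  [-10,36,0,0,0,0.5],
  [-10,36,0,0,0,0.5],
  [-10,36,0,0,0,0.5],
  [-10,36,0,0,0,0.5],
  [-10,36,0,0,0,0.5],
  [-5,36,0,0,0,0.5],
  [-2,18,-20,0,0,0],
], jaw=105)

```text
time_s: 26.73
tcp_pos: [0.4798, 0.1293, 0.1236]
eef_rot: [[-0.141, 0.99, 0.008], [0.99, 0.141, 0.005], [0.004, 0.008, -1.0]]
wrist_force: [1.4, 0.4, -0.1]
gripper_width: 0.0502
gripper_force: 0.0
```

Run:
```python
from h import *
s=readout.sense();R=s['eef_rot'];print(s['time_s'],s['tcp_pos'],np.degrees(np.arctan2(R[1,0],R[0,0])),s['gripper_width'],s['joint_pos'],s['wrist_force'])
find('top');find('side')
```

```text
26.7333 [0.47984524 0.12926756 0.12357323] 98.12674733814951 0.05021474501591553 [ 0.19659165  0.52959504 -0.75113874  1.99616746  0.50172311  0.79688235
 -0.70256326] [ 1.42035457  0.42922346 -0.09317895]
top mask case_a_mid 0.58 [ 576.7 -205.6  405.8  329.4  -12.2]
top mask case_a_mid 0.38 [ 706.4 -230.3  355.9  111.4  -85.4]
top blue 516 [ 580.3 -270.7   77.    34.8  -84.5]
top white 178 [559.2 -90.8  63.8  22.6  -2.1]
top white 225 [ 547.4 -209.1   77.9   24.8   -3.1]
top white 612 [ 537.  -280.7   84.8   44.2  -85. ]
top white 450 [544.4  67.6 123.6  24.8 -85.1]
top white 260 [ 413.9 -200.3   60.3   31.3   32.1]
side mask case_a_mid 0.95 [475.5 114.  103.4  44.4 -82.8]
side pt case_a_mid 0.94 [485.5 129.5]
side mask gauge_a_mid 0.56 [697.  -78.8 725.2 354.7  34.4]
side white 198 [634.9 245.5 125.7  26.6  83.4]
side white 180 [542.1  41.4  81.1  27.4 -84.6]
side white 314 [ 424.8 -188.8   61.    51.9  -57.2]
side white 508 [ 658.  -395.3  334.     4.7    0. ]
```

apply_moves([
  [0,-6,-15,0,0,0],
  [0,0,-20,0,0,0],
  [0,0,-20,0,0,0],
  [0,0,-20,0,0,0],
  [0,0,-15,0,0,0],
  [0,0,-10,0,0,0],
  [0,0,-6,0,0,0],
  [0,0,-2,0,0,0],
  [0,0,0,0,0,0],
  [0,0,0,0,0,0],
])

```text
time_s: 28.07
tcp_pos: [0.479, 0.1168, 0.0128]
eef_rot: [[-0.136, 0.991, 0.001], [0.991, 0.136, 0.0], [0.0, 0.001, -1.0]]
wrist_force: [1.2, -0.3, 0.8]
gripper_width: 0.0499
gripper_force: 0.0
```

apply_moves([
  [0,0,0,0,0,0],
  [0,0,0,0,0,0],
  [0,0,0,0,0,0],
  [0,0,0,0,0,0],
  [0,0,0,0,0,0],
  [0,0,0,0,0,0],
  [0,0,5,0,0,0],
  [0,0,15,0,0,0],
  [0,0,20,0,0,0],
  [0,0,20,0,0,0],
], jaw=255, force=60)

```text
time_s: 28.9
tcp_pos: [0.4781, 0.1166, 0.0731]
eef_rot: [[-0.136, 0.991, -0.001], [0.991, 0.136, -0.0], [0.0, -0.001, -1.0]]
wrist_force: [0.5, 0.2, -1.2]
gripper_width: 0.0348
gripper_force: 59.9
```

apply_moves([
  [0,0,20,0,0,0],
  [0,-10,25,0,0,0],
  [2,-25,15,0,0,-0.5],
  [4,-38,0,0,0,-0.5],
  [4,-38,0,0,0,-0.5],
  [4,-38,0,0,0,-0.5],
  [4,-38,0,0,0,-0.5],
  [4,-38,0,0,0,-0.5],
  [4,-38,0,0,0,0],
  [4,-38,0,0,0,0],
])

```text
time_s: 29.73
tcp_pos: [0.5082, -0.1864, 0.1329]
eef_rot: [[-0.084, 0.996, 0.0], [0.996, 0.084, -0.0], [-0.0, 0.0, -1.0]]
wrist_force: [1.3, 0.0, -0.1]
gripper_width: 0.0351
gripper_force: 59.9
```

apply_moves([
  [4,-38,0,0,0,0],
  [2,-35,0,0,0,0],
  [1,-20,0,0,0,0],
  [0,-8,0,0,0,0],
  [0,0,0,0,0,0],
  [0,0,-15,0,0,0],
  [0,0,-15,0,0,0],
  [0,0,-12,0,0,0],
  [0,0,0,0,0,0],
  [0,0,0,0,0,0],
])

```text
time_s: 30.57
tcp_pos: [0.5155, -0.2838, 0.09]
eef_rot: [[-0.086, 0.996, -0.001], [0.996, 0.086, 0.001], [0.001, -0.001, -1.0]]
wrist_force: [0.4, -0.1, -1.1]
gripper_width: 0.0346
gripper_force: 59.9
```

Run:
```python
from h import *
s=readout.sense();R=s['eef_rot'];print(s['time_s'],s['tcp_pos'],np.degrees(np.arctan2(R[1,0],R[0,0])),s['gripper_width'],s['joint_pos'],s['wrist_force'])
a=find('top');b=eyes.capture('side')
v=np.hstack([cv2.resize(a[150:310,260:430],(400,376)),cv2.resize(b[200:380,220:420],(400,376))])
cv2.imwrite('pics/t7.png',v)
```

```text
30.5667 [ 0.51545441 -0.28384129  0.09003489] 94.92658935510964 0.034636767946347465 [ 0.89520112  0.69331456 -0.71399161  1.78376714  0.57079737  0.884248
  0.00617643] [ 0.41931297 -0.05959345 -1.05446694]
top mask case_a_mid 0.94 [ 522.  -275.9   56.3   39.9  -86.2]
top pt case_a_mid 0.91 [ 529.5 -298.1]
top pt gauge_a_mid 0.54 [ 541.5 -148.9]
top blue 221 [ 579.9 -264.7   64.9   34.4  -84.5]
top blue 180 [ 527.1 -262.6   50.2   27.8  -29.8]
top white 499 [639.  253.2 135.9  25.2  83.8]
top white 513 [544.   73.4 134.9  24.9 -85.5]
```

View pics/t7.png

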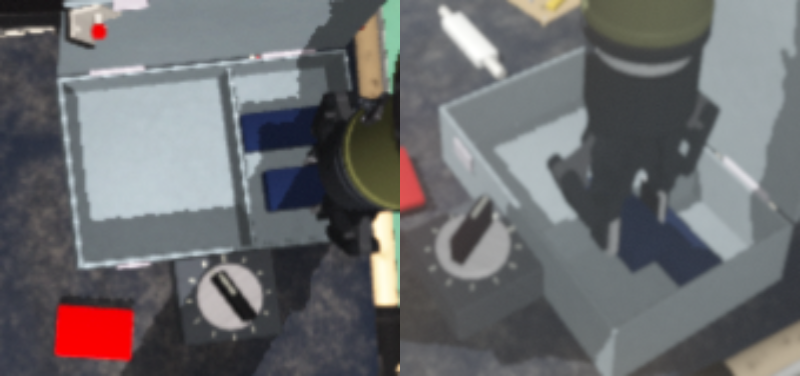

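The crops show the second case in line over the front of the right compartment, clear of the first. Lower and release.

apply_moves([
  [0,0,-10,0,0,0],
  [0,0,-15,0,0,0],
  [0,0,-15,0,0,0],
  [0,0,-13,0,0,0],
  [0,0,-8,0,0,0],
  [0,0,-6,0,0,0],
  [0,0,-3,0,0,0],
  [0,0,-2,0,0,0],
  [0,0,0,0,0,0],
  [0,0,0,0,0,0],
])

```text
time_s: 31.7
tcp_pos: [0.5221, -0.2845, 0.02]
eef_rot: [[-0.086, 0.996, 0.012], [0.996, 0.086, 0.0], [-0.001, 0.012, -1.0]]
wrist_force: [12.8, 0.9, 0.5]
gripper_width: 0.0345
gripper_force: 66.3
```

apply_moves([
  [0,0,0,0,0,0],
  [0,0,0,0,0,0],
  [0,0,0,0,0,0],
  [0,0,5,0,0,0],
  [0,0,15,0,0,0],
  [0,0,30,0,0,0],
  [0,0,35,0,0,0],
  [0,0,35,0,0,0],
  [0,20,0,0,0,0],
  [0,35,0,0,0,0],
], jaw=125)

```text
time_s: 32.53
tcp_pos: [0.5166, -0.2345, 0.1399]
eef_rot: [[-0.077, 0.997, 0.004], [0.997, 0.077, -0.004], [-0.004, 0.004, -1.0]]
wrist_force: [0.4, 0.4, -0.7]
gripper_width: 0.0436
gripper_force: 0.0
```

apply_moves([
  [0,25,0,0,0,0],
  [3,35,0,0,0,0],
  [3,35,0,0,0,0],
  [3,35,0,0,0,0],
  [3,35,0,0,0,0],
  [3,35,0,0,0,0],
  [3,35,0,0,0,0],
  [3,35,0,0,0,0],
  [3,25,0,0,0,0],
  [2,8,-20,0,0,0],
], jaw=120)

```text
time_s: 33.37
tcp_pos: [0.5437, 0.0794, 0.1214]
eef_rot: [[-0.09, 0.996, 0.007], [0.996, 0.09, 0.004], [0.004, 0.008, -1.0]]
wrist_force: [0.8, 0.9, -0.6]
gripper_width: 0.0451
gripper_force: 0.0
```

Run:
```python
from h import *
s=readout.sense();R=s['eef_rot'];print(s['time_s'],s['tcp_pos'],np.degrees(np.arctan2(R[1,0],R[0,0])),s['gripper_width'],s['joint_pos'],s['wrist_force'])
find('top');find('side')
print(w('top',[[208,167]],.027))
```

```text
33.3667 [0.54367746 0.07944298 0.12140449] 95.15387559845747 0.04510922827165358 [ 0.27876021  0.59766765 -0.72843094  1.86517938  0.51208234  0.86572594
 -0.612711  ] [ 0.84702201  0.9491336  -0.61046098]
top mask case_a_mid 0.79 [ 521.8 -272.7   82.4   42.   -86.6]
top pt case_a_mid 0.57 [ 522.8 -272.1]
top pt gauge_a_mid 0.25 [ 544.8 -136.8]
top blue 519 [ 580.3 -270.5   77.5   34.8  -84.5]
top blue 525 [ 522.3 -274.1   75.8   34.9  -85.9]
top white 156 [642.7 295.1  51.1  25.6  88.6]
top white 187 [ 622.1 -267.    60.4   23.3   88.8]
top white 577 [ 578.2 -106.3   88.    52.6    0.9]
side mask case_a_mid 0.9 [ 518.9 -272.    79.    46.   -86.4]
side pt case_a_mid 0.84 [ 517.8 -279.4]
side pt case_a_mid 0.62 [ 558.2 -276. ]
side white 340 [539.6  67.7 133.9  27.4 -84.6]
side white 308 [ 424.5 -189.3   61.1   51.1  -54.7]
side white 507 [ 658.  -395.3  334.     4.7    0. ]
[[0.67321738 0.11366367 0.027     ]]
```

apply_moves([
  [0,-2,-15,0,0,0],
  [0,0,-20,0,0,0],
  [0,0,-20,0,0,0],
  [0,0,-20,0,0,0],
  [0,0,-15,0,0,0],
  [0,0,-10,0,0,0],
  [0,0,-5,0,0,0],
  [0,0,0,0,0,0],
  [0,0,0,0,0,0],
  [0,0,0,0,0,0],
])

```text
time_s: 34.7
tcp_pos: [0.5422, 0.0708, 0.0141]
eef_rot: [[-0.084, 0.996, 0.001], [0.996, 0.084, 0.0], [0.0, 0.001, -1.0]]
wrist_force: [0.1, 0.1, -0.2]
gripper_width: 0.0454
gripper_force: 0.0
```

apply_moves([
  [0,0,0,0,0,0],
  [0,0,0,0,0,0],
  [0,0,0,0,0,0],
  [0,0,0,0,0,0],
  [0,0,0,0,0,0],
  [0,0,0,0,0,0],
  [0,0,5,0,0,0],
  [0,0,15,0,0,0],
  [0,0,20,0,0,0],
  [0,0,20,0,0,0],
], jaw=255, force=60)

```text
time_s: 35.53
tcp_pos: [0.541, 0.0706, 0.0739]
eef_rot: [[-0.084, 0.996, -0.001], [0.996, 0.084, -0.0], [0.0, -0.001, -1.0]]
wrist_force: [0.8, 0.1, -1.1]
gripper_width: 0.0221
gripper_force: 59.2
```

apply_moves([
  [-5,0,20,0,0,0],
  [-15,-5,25,0,0,0],
  [-15,-15,15,0,0,-6],
  [-10,-20,0,0,0,-7],
  [0,-25,0,0,0,-7],
  [0,-25,0,0,0,-7],
  [0,-25,0,0,0,-7],
  [0,-25,0,0,0,-7],
  [0,-25,0,0,0,-7],
  [0,-25,0,0,0,-7],
])

```text
time_s: 36.37
tcp_pos: [0.4963, -0.1205, 0.1337]
eef_rot: [[0.772, 0.636, 0.0], [0.636, -0.772, 0.0], [0.0, 0.0, -1.0]]
wrist_force: [0.6, 0.5, -1.3]
gripper_width: 0.0224
gripper_force: 59.2
```

apply_moves([
  [0,-20,0,0,0,-7],
  [0,-15,0,0,0,-7],
  [0,-10,0,0,0,-7],
  [10,-7,0,0,0,-7],
  [15,0,0,0,0,-7],
  [15,0,0,0,0,0],
  [10,0,0,0,0,0],
  [0,0,0,0,0,0],
  [0,0,-20,0,0,0],
  [0,0,-20,0,0,0],
])

```text
time_s: 37.2
tcp_pos: [0.5468, -0.1714, 0.0939]
eef_rot: [[0.996, 0.084, 0.002], [0.084, -0.996, -0.0], [0.002, 0.001, -1.0]]
wrist_force: [-0.5, -1.1, -0.7]
gripper_width: 0.0219
gripper_force: 59.2
```

apply_moves([
  [0,0,0,0,0,0],
  [0,0,0,0,0,0],
  [0,0,0,0,0,0],
  [0,0,0,0,0,0],
  [0,0,0,0,0,0],
  [0,0,0,0,0,0],
  [0,0,0,0,0,0],
  [0,0,0,0,0,0],
  [0,0,0,0,0,0],
  [0,0,0,0,0,0],
])

```text
time_s: 38.03
tcp_pos: [0.5466, -0.1713, 0.0932]
eef_rot: [[0.996, 0.084, 0.0], [0.084, -0.996, 0.0], [0.0, -0.0, -1.0]]
wrist_force: [0.8, -0.2, -1.1]
gripper_width: 0.0219
gripper_force: 59.1
```

Run:
```python
from h import *
s=readout.sense();R=s['eef_rot'];print(s['time_s'],s['tcp_pos'],np.degrees(np.arctan2(R[1,0],R[0,0])),s['gripper_width'],s['joint_pos'],s['wrist_force'])
a=find('top');b=eyes.capture('side')
v=np.hstack([cv2.resize(a[150:310,260:430],(400,376)),cv2.resize(b[200:380,220:420],(400,376))])
cv2.imwrite('pics/t8.png',v)
```

```text
38.0333 [ 0.54658297 -0.17131897  0.09322843] 4.8213404408673535 0.021917897212699104 [ 0.44415568  0.5932131  -0.28484416  1.82801196  0.23182991  0.75275442
 -1.45127186] [ 0.8145798  -0.16868288 -1.09667247]
top mask case_a_mid 0.27 [ 581.4 -164.9  402.7  235.5   -7.8]
top pt case_a_mid 0.6 [ 758.5 -234.6]
top white 516 [638.8 253.3 135.9  25.6  83.8]
top white 1344 [ 562.3 -124.1  124.3   87.     3.8]
top white 217 [ 411.5 -202.3   58.7   26.3   40. ]
```

View pics/t8.png

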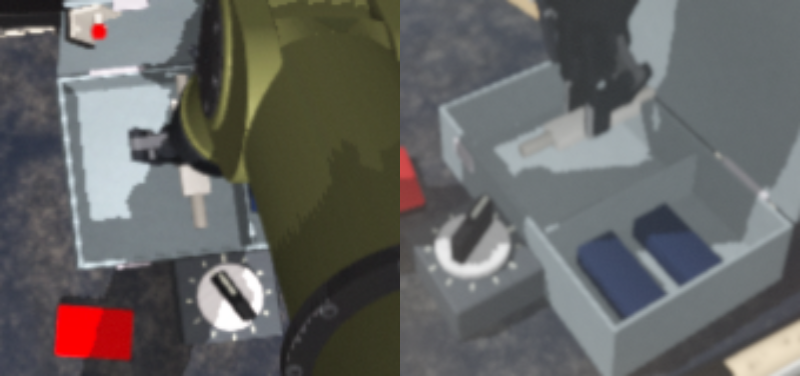

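The crops show both cases lying flat in the right compartment and the gauge over the left one, aligned with the box depth. Lower and release.

apply_moves([
  [0,0,-10,0,0,0],
  [0,0,-15,0,0,0],
  [0,0,-15,0,0,0],
  [0,0,-13,0,0,0],
  [0,0,-9,0,0,0],
  [0,0,-6,0,0,0],
  [0,0,-3.5,0,0,0],
  [0,0,-2,0,0,0],
  [0,0,0,0,0,0],
  [0,0,0,0,0,0],
])

```text
time_s: 39.17
tcp_pos: [0.5469, -0.1714, 0.0201]
eef_rot: [[0.996, 0.084, 0.001], [0.084, -0.996, -0.0], [0.001, 0.0, -1.0]]
wrist_force: [0.4, -0.3, -0.5]
gripper_width: 0.022
gripper_force: 59.2
```

apply_moves([
  [0,0,0,0,0,0],
  [0,0,0,0,0,0],
  [0,0,0,0,0,0],
  [0,0,5,0,0,0],
  [0,0,15,0,0,0],
  [0,0,30,0,0,0],
  [0,0,35,0,0,0],
  [-10,0,35,0,0,0],
  [-20,20,0,0,0,7],
  [-20,30,0,0,0,7],
], jaw=135)

```text
time_s: 40.0
tcp_pos: [0.4977, -0.1239, 0.1422]
eef_rot: [[0.946, 0.323, 0.006], [0.323, -0.946, -0.003], [0.004, 0.005, -1.0]]
wrist_force: [1.1, 1.0, -0.2]
gripper_width: 0.0405
gripper_force: 0.0
```

apply_moves([
  [0,36,0,0,0,6.5],
  [0,36,0,0,0,6.5],
  [0,36,0,0,0,6.5],
  [0,36,0,0,0,6.5],
  [5,36,0,0,0,6.5],
  [20,36,0,0,0,6.5],
  [20,36,0,0,0,6.5],
  [20,36,0,0,0,6.5],
  [20,36,0,0,0,6.5],
  [20,36,0,0,0,6.5],
])

```text
time_s: 40.83
tcp_pos: [0.6024, 0.2402, 0.1404]
eef_rot: [[0.103, 0.995, 0.001], [0.995, -0.103, -0.0], [-0.0, 0.001, -1.0]]
wrist_force: [-0.1, -1.3, -0.2]
gripper_width: 0.0399
gripper_force: 0.0
```

apply_moves([
  [20,12,0,0,0,0],
  [15,0,0,0,0,0],
  [0,0,-20,0,0,0],
  [0,0,0,0,0,0],
  [0,0,0,0,0,0],
  [0,0,0,0,0,0],
  [0,0,0,0,0,0],
  [0,0,0,0,0,0],
  [0,0,0,0,0,0],
  [0,0,0,0,0,0],
], jaw=120)

```text
time_s: 41.67
tcp_pos: [0.6367, 0.2506, 0.1203]
eef_rot: [[0.108, 0.994, 0.001], [0.994, -0.108, 0.0], [0.0, 0.001, -1.0]]
wrist_force: [-1.2, -0.7, -0.6]
gripper_width: 0.0454
gripper_force: 0.0
```

Run:
```python
from h import *
s=readout.sense();R=s['eef_rot'];print(s['time_s'],s['tcp_pos'],np.degrees(np.arctan2(R[1,0],R[0,0])),s['gripper_width'],s['joint_pos'],s['wrist_force'])
a=find('top');b=find('side')
v=np.hstack([cv2.resize(a[120:320,80:430],(450,257)),cv2.resize(b[120:320,130:370],(350,292))[:257]])
cv2.imwrite('pics/t9.png',v)
```

```text
41.6667 [0.6366502  0.25059814 0.12032767] 83.80872661106427 0.04542997158862996 [-0.06246531  0.76527181 -0.65200315  1.47974909  0.50110852  1.06637576
 -0.93225169] [-1.17656484 -0.68503473 -0.62710371]
top mask case_a_mid 0.58 [ 522.8 -273.6   79.9   39.3  -86.2]
top pt case_a_mid 0.93 [ 522.1 -273.2]
top mask gauge_a_mid 0.46 [ 579.4 -206.3  407.1  330.   -12.3]
top blue 516 [ 580.3 -270.6   77.3   34.8  -84.5]
top blue 526 [ 522.3 -274.1   75.9   35.   -86.2]
top white 661 [ 557.6 -174.6  116.3   56.   -13.5]
top white 254 [ 413.6 -199.3   59.7   29.4   32.1]
side mask case_a_mid 0.82 [ 517.4 -273.2   75.6   46.7  -86. ]
side pt case_a_mid 0.7 [ 521.  -278.2]
side white 198 [634.9 245.5 125.7  26.6  83.4]
side white 552 [ 557.6 -169.   118.2   27.2    6.5]
side white 317 [ 424.8 -188.8   61.    51.9  -57.2]
side white 510 [ 658.  -395.4  334.     4.8   -0. ]
```

View pics/t9.png

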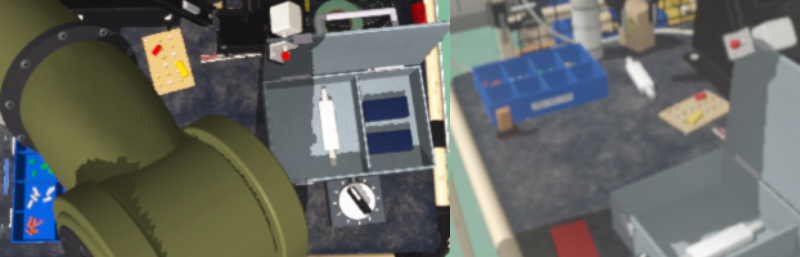

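The crops show gauge 1 and both cases lying in the box, and the other gauge unmoved beside the blue bin. Descend on it.

apply_moves([
  [0,0,-15,0,0,0],
  [0,0,-20,0,0,0],
  [0,0,-20,0,0,0],
  [0,0,-20,0,0,0],
  [0,0,-15,0,0,0],
  [0,0,-10,0,0,0],
  [0,0,-6,0,0,0],
  [0,0,0,0,0,0],
  [0,0,0,0,0,0],
  [0,0,0,0,0,0],
])

```text
time_s: 43.0
tcp_pos: [0.6371, 0.2512, 0.0148]
eef_rot: [[0.108, 0.994, 0.001], [0.994, -0.108, 0.001], [0.001, 0.001, -1.0]]
wrist_force: [0.5, 0.1, 0.6]
gripper_width: 0.0451
gripper_force: 0.0
```

apply_moves([
  [0,0,0,0,0,0],
  [0,0,0,0,0,0],
  [0,0,0,0,0,0],
  [0,0,0,0,0,0],
  [0,0,0,0,0,0],
  [0,0,0,0,0,0],
  [0,0,5,0,0,0],
  [0,0,15,0,0,0],
  [0,0,20,0,0,0],
  [0,0,20,0,0,0],
], jaw=255, force=60)

```text
time_s: 43.83
tcp_pos: [0.6362, 0.2506, 0.0748]
eef_rot: [[0.108, 0.994, -0.001], [0.994, -0.108, -0.0], [-0.0, -0.001, -1.0]]
wrist_force: [-0.7, 0.0, -1.3]
gripper_width: 0.0223
gripper_force: 58.9
```

apply_moves([
  [0,0,20,0,0,0],
  [-15,-10,25,0,0,0],
  [-30,-20,15,0,0,-4],
  [-32,-25,0,0,0,-7],
  [-30,-28,0,0,0,-7],
  [-20,-34,0,0,0,-7],
  [-4,-38,0,0,0,-7],
  [0,-38,0,0,0,-7],
  [0,-38,0,0,0,-7],
  [0,-38,0,0,0,-7],
])

```text
time_s: 44.67
tcp_pos: [0.5054, -0.0198, 0.1351]
eef_rot: [[0.861, 0.508, 0.002], [0.508, -0.861, -0.0], [0.001, 0.001, -1.0]]
wrist_force: [1.0, 0.5, -1.6]
gripper_width: 0.0218
gripper_force: 59.1
```

apply_moves([
  [0,-38,0,0,0,-7],
  [0,-36,0,0,0,-7],
  [0,-20,0,0,0,-7],
  [5,-10.6,0,0,0,-5],
  [10,0,0,0,0,0],
  [10,0,0,0,0,0],
  [5.5,0,0,0,0,0],
  [0,0,0,0,0,0],
  [0,0,-15,0,0,0],
  [0,0,-15,0,0,0],
])

```text
time_s: 45.5
tcp_pos: [0.5369, -0.1215, 0.104]
eef_rot: [[0.996, 0.088, 0.002], [0.088, -0.996, 0.0], [0.002, -0.0, -1.0]]
wrist_force: [-1.1, 0.4, -1.0]
gripper_width: 0.0222
gripper_force: 59.1
```

apply_moves([
  [0,0,-10,0,0,0],
  [0,0,0,0,0,0],
  [0,0,0,0,0,0],
  [0,0,0,0,0,0],
  [0,0,0,0,0,0],
  [0,0,0,0,0,0],
  [0,0,0,0,0,0],
  [0,0,0,0,0,0],
  [0,0,0,0,0,0],
  [0,0,0,0,0,0],
])

```text
time_s: 46.33
tcp_pos: [0.5361, -0.123, 0.0938]
eef_rot: [[0.996, 0.084, 0.0], [0.084, -0.996, -0.0], [0.0, 0.0, -1.0]]
wrist_force: [0.2, -0.1, -0.6]
gripper_width: 0.0223
gripper_force: 59.1
```

Run:
```python
from h import *
s=readout.sense();R=s['eef_rot'];print(s['time_s'],s['tcp_pos'],np.degrees(np.arctan2(R[1,0],R[0,0])),s['gripper_width'],s['joint_pos'],s['wrist_force'])
a=find('top');b=eyes.capture('side')
v=np.hstack([cv2.resize(a[150:310,260:430],(400,376)),cv2.resize(b[200:380,220:420],(400,376))])
cv2.imwrite('pics/t10.png',v)
```

```text
46.3333 [ 0.53609687 -0.12298071  0.09378681] 4.810980668655724 0.02225149796176662 [ 0.37645658  0.56630494 -0.29719633  1.88797589  0.24013614  0.72163711
 -1.54505784] [ 0.16364658 -0.05697219 -0.61318005]
top mask case_a_mid 0.24 [392.3 -82.6  71.1  47.1  84.7]
top mask case_a_mid 0.19 [381.9 201.7  32.   21.7   0.4]
top mask gauge_a_mid 0.49 [391.1 -82.9  70.3  47.6  87.8]
top white 193 [ 6.015e+02 -3.786e+02  2.028e+02  7.200e+00  6.000e-01]
top white 184 [ 6.229e+02 -3.610e+02  1.174e+02  1.110e+01  4.000e-01]
top white 253 [597.3 -95.   48.9  33.4   3.2]
top white 259 [ 520.2 -108.4   48.8   39.8  -81.6]
```

View pics/t10.png

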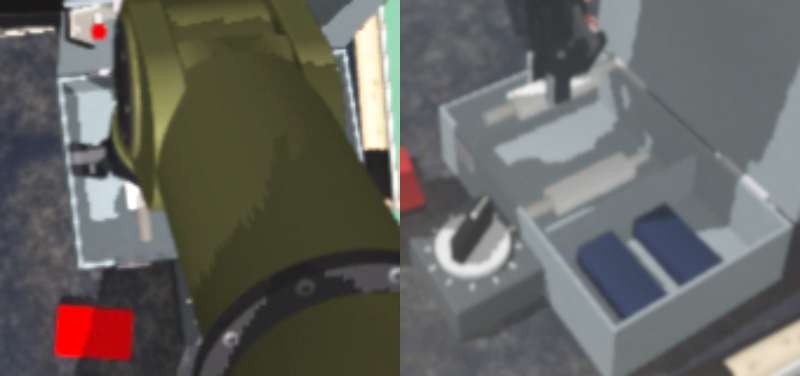

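The crops show the second gauge over the left compartment, parallel to the first with room between. Lower and release.

apply_moves([
  [0,0,-10,0,0,0],
  [0,0,-15,0,0,0],
  [0,0,-15,0,0,0],
  [0,0,-13,0,0,0],
  [0,0,-9,0,0,0],
  [0,0,-6,0,0,0],
  [0,0,-3.5,0,0,0],
  [0,0,-2,0,0,0],
  [0,0,0,0,0,0],
  [0,0,0,0,0,0],
])

```text
time_s: 47.47
tcp_pos: [0.5364, -0.123, 0.0206]
eef_rot: [[0.996, 0.084, 0.001], [0.084, -0.996, -0.0], [0.001, 0.0, -1.0]]
wrist_force: [0.7, -0.3, -0.9]
gripper_width: 0.0217
gripper_force: 59.1
```

apply_moves([
  [0,0,0,0,0,0],
  [0,0,0,0,0,0],
  [0,0,0,0,0,0],
  [0,0,5,0,0,0],
  [0,0,15,0,0,0],
  [0,0,35,0,0,0],
  [0,0,40,0,0,0],
  [0,0,40,0,0,0],
  [-10,-20,40,0,0,7],
  [-20,-30,30,0,0,7],
], jaw=140)

```text
time_s: 48.3
tcp_pos: [0.5117, -0.165, 0.2225]
eef_rot: [[0.943, 0.333, 0.006], [0.333, -0.943, 0.0], [0.005, 0.002, -1.0]]
wrist_force: [1.2, -1.3, 0.8]
gripper_width: 0.0386
gripper_force: 0.0
```

apply_moves([
  [0,-4.1,8.2,0,0,6.8],
  [0,-4.1,8.2,0,0,6.8],
  [0,-4.1,8.2,0,0,6.8],
  [0,-4.1,8.2,0,0,6.8],
  [0,-4.1,8.2,0,0,6.8],
  [0,-4.1,8.2,0,0,6.8],
  [0,-4.1,8.2,0,0,6.8],
  [0,-4.1,8.2,0,0,6.8],
  [0,-4.1,8.2,0,0,6.8],
  [0,-4.1,8.2,0,0,6.8],
], jaw=186)

```text
time_s: 49.13
tcp_pos: [0.5089, -0.2089, 0.3011]
eef_rot: [[0.05, 0.999, 0.0], [0.999, -0.05, -0.0], [-0.0, 0.0, -1.0]]
wrist_force: [1.0, -0.3, -0.1]
gripper_width: 0.0231
gripper_force: 0.0
```

apply_moves([
  [0,0,0,0,0,6.8],
  [0,0,0,0,0,1.2],
  [0,0,0,0,0,0],
  [0,0,0,0,0,0],
  [0,0,0,0,0,0],
  [0,0,0,0,0,0],
  [0,0,0,0,0,0],
  [0,0,0,0,0,0],
  [0,0,0,0,0,0],
  [0,0,0,0,0,0],
])

```text
time_s: 49.97
tcp_pos: [0.5092, -0.2087, 0.3002]
eef_rot: [[-0.084, 0.996, -0.0], [0.996, 0.084, -0.0], [-0.0, -0.0, -1.0]]
wrist_force: [-0.3, 0.5, 1.1]
gripper_width: 0.0231
gripper_force: 0.0
```

Run:
```python
from h import *
s=readout.sense();R=s['eef_rot'];print(s['time_s'],s['tcp_pos'],np.degrees(np.arctan2(R[1,0],R[0,0])),s['gripper_width'],s['joint_pos'],s['wrist_force'])
a=find('top');b=find('side')
v=np.hstack([cv2.resize(a[120:310,230:430],(400,380)),cv2.resize(b[150:380,220:460],(400,380))])
cv2.imwrite('pics/t11.png',v)
```

```text
49.9667 [ 0.5092132  -0.20871536  0.30016507] 94.8071086634001 0.023143027510590528 [ 0.84876848  0.41277803 -0.76114362  1.5962572   0.29570946  1.25182629
  0.11991776] [-0.27365123  0.50027172  1.13806221]
top mask case_a_mid 0.87 [ 520.7 -261.1   50.    39.3  -81.9]
top pt case_a_mid 0.81 [ 526.3 -267.8]
top pt gauge_a_mid 0.29 [ 548.5 -200. ]
top blue 220 [ 578.7 -258.    45.7   33.9  -84.9]
top blue 238 [ 521.5 -261.5   49.9   32.9  -85.7]
side mask case_a_mid 0.69 [ 518.7 -272.7   74.7   43.7  -85.5]
side mask case_a_mid 0.66 [ 575.6 -268.6   74.8   48.1  -85.7]
side pt case_a_mid 0.88 [ 515.1 -279.5]
side pt gauge_a_mid 0.19 [398.1 -95.5]
side white 532 [ 551.1 -119.6  115.5   30.4    7.1]
side white 568 [ 562.7 -168.2  111.6   28.2    5.6]
side white 316 [ 5.711e+02 -3.976e+02  1.602e+02  9.200e+00  1.000e-01]
```

View pics/t11.png

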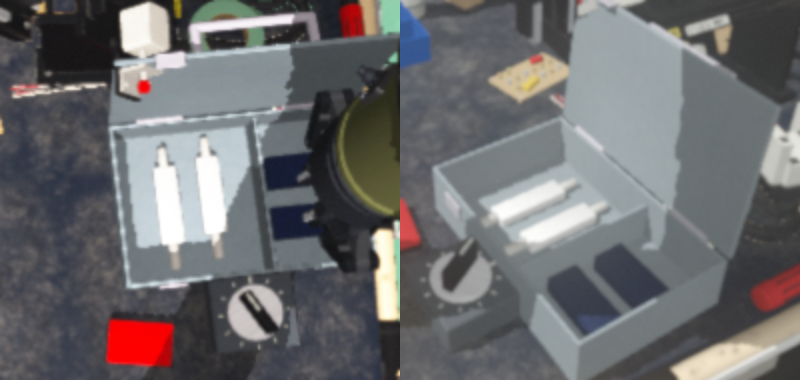

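The crops show two gauges in the left and two cases in the right compartment, and the lid still open. I check the lid angle from the handle bar's pixels before regripping.

Run:
```python
from h import *
a=np.radians(4.8);H=np.array([.548+.0875*np.cos(a),-.197+.0875*np.sin(a),.062])
ex=np.array([np.cos(a),np.sin(a),0]);ey=np.array([-np.sin(a),np.cos(a),0])
for th in(1.45,1.5,1.53,1.57,1.62,1.68,1.75):
    u=-.150*np.cos(th)+.04*np.sin(th);z=.15*np.sin(th)+.04*np.cos(th)
    P=[H+ex*u+ey*v+[0,0,z] for v in(-.045,.045)]
    # free lid edge top at 179 mm
    Q=H+ex*(-.179*np.cos(th))+[0,0,.179*np.sin(th)]
    print(th,np.round(np.array(P[0]),3),proj('top',P).round(1).tolist(),proj('side',[Q+ey*.133,Q-ey*.133]).round(1).tolist())
im=eyes.capture('top')
for f in(cv2.imread('pics/t5.png'),im):
  g=f.min(2).astype(int)
  for c in(337,343,350,357,363,370,376): print(c,np.round(np.argmax(g[120:160,c]))+120,g[120:160:2,c].tolist() if c==357 else '')
```

```text
1.45 [ 0.661 -0.233  0.216] [[383.1, 143.4], [334.9, 148.2]] [[309.9, 143.3], [425.5, 220.7]]
1.5 [ 0.668 -0.232  0.214] [[382.3, 139.7], [334.2, 144.5]] [[314.0, 141.6], [430.4, 218.0]]
1.53 [ 0.673 -0.232  0.214] [[381.8, 137.5], [333.8, 142.2]] [[316.5, 140.7], [433.3, 216.5]]
1.57 [ 0.679 -0.231  0.212] [[381.2, 134.7], [333.3, 139.4]] [[319.8, 139.6], [437.0, 214.7]]
1.62 [ 0.686 -0.231  0.21 ] [[380.3, 131.2], [332.6, 135.9]] [[323.9, 138.5], [441.6, 212.7]]
1.68 [ 0.695 -0.23   0.207] [[379.1, 127.3], [331.7, 132.0]] [[328.7, 137.4], [447.0, 210.7]]
1.75 [ 0.705 -0.229  0.202] [[377.8, 123.1], [330.7, 127.7]] [[334.2, 136.6], [452.9, 208.8]]
337 141 
343 140 
350 140 
357 139 [30, 40, 60, 88, 105, 105, 105, 106, 131, 235, 239, 126, 105, 105, 103, 68, 38, 157, 193, 121]
363 139 
370 138 
376 137 
337 133 
343 132 
350 132 
357 131 [31, 40, 60, 86, 144, 239, 237, 118, 107, 108, 108, 112, 184, 146, 138, 137, 135, 134, 134, 136]
363 130 
370 130 
376 128
```

The bar row moved from 139.5 to 131, so the lid was nudged back to about 1.66 rad. I grip the bar there.

apply_moves([
  [20,-0.8,5,0,0,0],
  [32,-0.8,0,0,0,0],
  [38,-0.8,0,0,0,0],
  [38,-0.8,0,0,0,0],
  [34,-0.8,0,0,0,0],
  [15,0,0,0,0,0],
  [4.7,0,0,0,0,0],
  [0,0,0,0,0,0],
  [0,0,-15,0,0,0],
  [0,0,-20,0,0,0],
])

```text
time_s: 51.35
tcp_pos: [0.6908, -0.2129, 0.2723]
eef_rot: [[-0.083, 0.997, 0.004], [0.997, 0.083, -0.001], [-0.001, 0.004, -1.0]]
wrist_force: [-0.3, -0.1, 1.2]
gripper_width: 0.0232
gripper_force: 0.0
```

apply_moves([
  [0,0,-15,0,0,0],
  [0,0,-15,0,0,0],
  [0,0,-12,0,0,0],
  [0,0,-10,0,0,0],
  [0,0,-8,0,0,0],
  [0,0,-6,0,0,0],
  [0,0,-1,0,0,0],
  [0,0,0,0,0,0],
  [0,0,0,0,0,0],
  [0,0,0,0,0,0],
])

```text
time_s: 52.18
tcp_pos: [0.6918, -0.213, 0.2052]
eef_rot: [[-0.083, 0.997, 0.004], [0.997, 0.083, -0.001], [-0.001, 0.003, -1.0]]
wrist_force: [0.2, -1.0, 5.7]
gripper_width: 0.0231
gripper_force: 2.8
```

apply_moves([
  [0,0,0,0,0,0],
  [0,0,0,0,0,0],
  [0,0,0,0,0,0],
  [0,0,0,0,0,0],
  [0,0,0,0,0,0],
  [0,0,0,0,0,0],
  [0,0,0,0,0,0],
  [0,0,0,0,0,0],
  [0,0,0,0,0,0],
  [0,0,0,0,0,0],
], jaw=255, force=40)

```text
time_s: 53.02
tcp_pos: [0.6913, -0.2128, 0.2042]
eef_rot: [[-0.084, 0.996, 0.001], [0.996, 0.084, -0.0], [-0.001, 0.001, -1.0]]
wrist_force: [-0.8, -1.0, 5.5]
gripper_width: 0.0084
gripper_force: 39.1
```

Run:
```python
from h import *
s=readout.sense();R=s['eef_rot'];print(s['time_s'],s['tcp_pos'],s['gripper_width'],s['gripper_force'],s['wrist_force'])
t=np.linspace(0,1,31);th=1.66*(1-(3*t**2-2*t**3))
c,s=np.cos(th),np.sin(th);u=-150*c+40*s;z=150*s+40*c
a=np.radians(4.8)
print(np.round(np.c_[np.diff(u)*np.cos(a),np.diff(u)*np.sin(a),np.diff(z)],1).tolist())
```

```text
53.0167 [ 0.69127369 -0.21282269  0.20422922] 0.008443290109536974 39.09097373485565 [-0.75988075 -1.00133718  5.53134629]
[[-0.8, -0.1, 0.3], [-2.3, -0.2, 0.8], [-3.7, -0.3, 1.2], [-5.1, -0.4, 1.5], [-6.3, -0.5, 1.6], [-7.5, -0.6, 1.5], [-8.6, -0.7, 1.3], [-9.6, -0.8, 0.9], [-10.4, -0.9, 0.3], [-11.1, -0.9, -0.5], [-11.6, -1.0, -1.4], [-11.9, -1.0, -2.4], [-12.0, -1.0, -3.4], [-11.9, -1.0, -4.4], [-11.6, -1.0, -5.5], [-11.1, -0.9, -6.4], [-10.5, -0.9, -7.2], [-9.7, -0.8, -7.9], [-8.8, -0.7, -8.4], [-7.8, -0.7, -8.7], [-6.8, -0.6, -8.8], [-5.8, -0.5, -8.7], [-4.8, -0.4, -8.4], [-3.9, -0.3, -7.8], [-3.1, -0.3, -7.1], [-2.3, -0.2, -6.1], [-1.7, -0.1, -5.0], [-1.1, -0.1, -3.8], [-0.7, -0.1, -2.4], [-0.2, -0.0, -0.8]]
```

apply_moves([
  [-0.8,-0.1,0.3,0,0,0],
  [-2.3,-0.2,0.8,0,0,0],
  [-3.7,-0.3,1.2,0,0,0],
  [-5.1,-0.4,1.5,0,0,0],
  [-6.3,-0.5,1.6,0,0,0],
  [-7.5,-0.6,1.5,0,0,0],
  [-8.6,-0.7,1.3,0,0,0],
  [-9.6,-0.8,0.9,0,0,0],
  [-10.4,-0.9,0.3,0,0,0],
  [-11.1,-0.9,-0.5,0,0,0],
])

```text
time_s: 53.85
tcp_pos: [0.6274, -0.2182, 0.2137]
eef_rot: [[-0.084, 0.996, 0.006], [0.996, 0.084, -0.001], [-0.001, 0.006, -1.0]]
wrist_force: [3.9, -0.5, 5.8]
gripper_width: 0.0083
gripper_force: 41.4
```

apply_moves([
  [-11.6,-1.0,-1.4,0,0,0],
  [-11.9,-1.0,-2.4,0,0,0],
  [-12.0,-1.0,-3.4,0,0,0],
  [-11.9,-1.0,-4.4,0,0,0],
  [-11.6,-1.0,-5.5,0,0,0],
  [-11.1,-0.9,-6.4,0,0,0],
  [-10.5,-0.9,-7.2,0,0,0],
  [-9.7,-0.8,-7.9,0,0,0],
  [-8.8,-0.7,-8.4,0,0,0],
  [-7.8,-0.7,-8.7,0,0,0],
])

```text
time_s: 54.68
tcp_pos: [0.5193, -0.2272, 0.1567]
eef_rot: [[-0.084, 0.996, 0.003], [0.996, 0.084, -0.0], [-0.001, 0.003, -1.0]]
wrist_force: [4.0, -0.6, 1.9]
gripper_width: 0.0087
gripper_force: 43.6
```

apply_moves([
  [-6.8,-0.6,-8.8,0,0,0],
  [-5.8,-0.5,-8.7,0,0,0],
  [-4.8,-0.4,-8.4,0,0,0],
  [-3.9,-0.3,-7.8,0,0,0],
  [-3.1,-0.3,-7.1,0,0,0],
  [-2.3,-0.2,-6.1,0,0,0],
  [-1.7,-0.1,-5.0,0,0,0],
  [-1.1,-0.1,-3.8,0,0,0],
  [-0.7,-0.1,-2.4,0,0,0],
  [-0.2,0,-0.8,0,0,0],
])

```text
time_s: 55.52
tcp_pos: [0.4882, -0.2298, 0.0972]
eef_rot: [[-0.084, 0.996, -0.0], [0.996, 0.084, 0.0], [0.0, -0.0, -1.0]]
wrist_force: [3.1, -0.6, 2.6]
gripper_width: 0.0082
gripper_force: 44.6
```

apply_moves([
  [0,0,-1,0,0,0],
  [0,0,-1,0,0,0],
  [0,0,-1,0,0,0],
  [0,0,-1,0,0,0],
  [0,0,0,0,0,0],
  [0,0,0,0,0,0],
  [0,0,0,0,0,0],
  [0,0,0,0,0,0],
  [0,0,0,0,0,0],
  [0,0,0,0,0,0],
])

```text
time_s: 56.35
tcp_pos: [0.4876, -0.2299, 0.0945]
eef_rot: [[-0.084, 0.996, -0.001], [0.996, 0.084, -0.001], [-0.001, -0.001, -1.0]]
wrist_force: [-2.5, 0.3, 16.1]
gripper_width: 0.0081
gripper_force: 46.1
```

apply_moves([
  [0,0,-1,0,0,0],
  [0,0,0,0,0,0],
  [0,0,0,0,0,0],
  [0,0,0,0,0,0],
  [0,0,0,0,0,0],
  [0,0,0,0,0,0],
  [0,0,0,0,0,0],
  [0,0,0,0,0,0],
  [0,0,0,0,0,0],
  [0,0,0,0,0,0],
])

```text
time_s: 57.18
tcp_pos: [0.4876, -0.2299, 0.0944]
eef_rot: [[-0.084, 0.996, -0.001], [0.996, 0.084, -0.002], [-0.002, -0.001, -1.0]]
wrist_force: [-6.9, 0.3, 24.4]
gripper_width: 0.0086
gripper_force: 47.1
```

apply_moves([
  [0,0,0,0,0,0],
  [0,0,0,0,0,0],
  [0,0,0,0,0,0],
  [0,0,0,0,0,0],
  [0,0,0,0,0,0],
  [0,0,10,0,0,0],
  [0,0,25,0,0,0],
  [0,0,30,0,0,0],
  [0,0,30,0,0,0],
  [0,0,10,0,0,0],
], jaw=150)

```text
time_s: 58.02
tcp_pos: [0.49, -0.2295, 0.202]
eef_rot: [[-0.085, 0.996, 0.005], [0.996, 0.085, -0.002], [-0.002, 0.005, -1.0]]
wrist_force: [1.6, 0.7, 0.3]
gripper_width: 0.0348
gripper_force: 0.0
```

apply_moves([
  [-6.6,2.2,0,0,0,-6],
  [-6.6,2.2,0,0,0,-6],
  [-6.6,2.2,0,0,0,-6],
  [-6.6,2.2,0,0,0,-6],
  [-6.6,2.2,0,0,0,-6],
  [-6.6,2.2,0,0,0,-6],
  [-6.6,2.2,0,0,0,-6],
  [-6.6,2.2,0,0,0,-6],
  [-6.6,2.2,0,0,0,-6],
  [-6.6,2.2,0,0,0,-6],
])

```text
time_s: 58.85
tcp_pos: [0.4218, -0.2075, 0.1977]
eef_rot: [[0.824, 0.567, -0.0], [0.567, -0.824, 0.0], [0.0, -0.0, -1.0]]
wrist_force: [-0.4, -0.2, -0.7]
gripper_width: 0.0351
gripper_force: 0.0
```

Run:
```python
from h import *
s=readout.sense();R=s['eef_rot'];print(s['time_s'],s['tcp_pos'],np.degrees(np.arctan2(R[1,0],R[0,0])),s['gripper_width'],s['joint_pos'],s['wrist_force'])
b=eyes.capture('side')
cv2.imwrite('pics/s12.png',cv2.resize(b[190:390,150:430],None,fx=2.8,fy=2.8,interpolation=cv2.INTER_CUBIC))
```

```text
58.85 [ 0.42175981 -0.20745929  0.19770628] 34.53200354677421 0.03507028480511818 [ 0.77254449  0.34050269 -0.49448808  1.95758558  0.20477674  0.89219156
 -0.79540955] [-0.42977042 -0.21583469 -0.65255015]
```

View pics/s12.png

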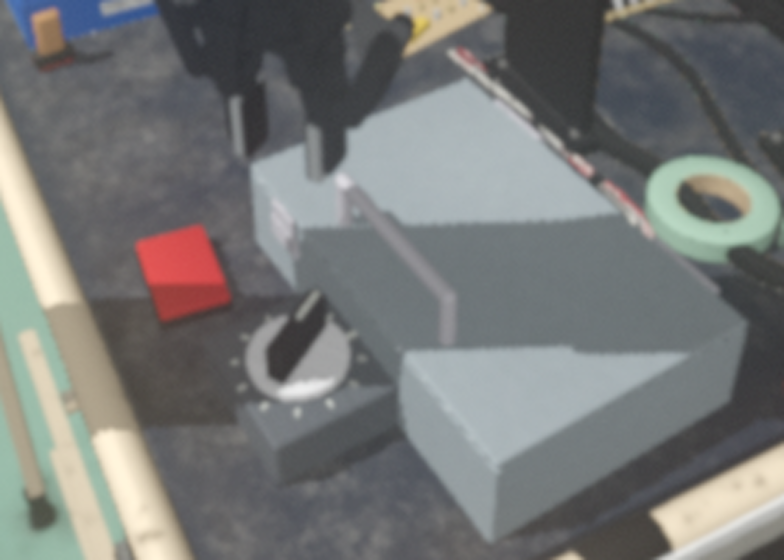

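The crop shows the lid fully shut and the dial still at 11. Grip the dial and turn right to 12.

apply_moves([
  [0,0,-20,0,0,0],
  [0,0,-25,0,0,0],
  [0,0,-25,0,0,0],
  [0,0,-25,0,0,0],
  [0,0,-20,0,0,0],
  [0,0,-12,0,0,0],
  [0,0,-8,0,0,0],
  [0,0,-4,0,0,0],
  [0,0,0,0,0,0],
  [0,0,0,0,0,0],
])

```text
time_s: 59.73
tcp_pos: [0.4226, -0.2079, 0.059]
eef_rot: [[0.821, 0.572, 0.001], [0.572, -0.821, -0.0], [0.0, 0.001, -1.0]]
wrist_force: [-1.2, 0.2, 0.6]
gripper_width: 0.0352
gripper_force: 0.0
```

apply_moves([
  [0,0,0,0,0,0],
  [0,0,0,0,0,0],
  [0,0,0,0,0,0],
  [0,0,0,0,0,0],
  [0,0,0,0,0,0],
  [0,0,0,0,0,0],
  [0,0,0,0,0,0],
  [0,0,0,0,0,0],
  [0,0,0,0,0,0],
  [0,0,0,0,0,0],
], jaw=255, force=30)

```text
time_s: 60.57
tcp_pos: [0.4221, -0.2072, 0.0594]
eef_rot: [[0.821, 0.571, 0.0], [0.571, -0.821, -0.0], [0.0, 0.0, -1.0]]
wrist_force: [-0.6, 2.6, 6.5]
gripper_width: 0.0115
gripper_force: 31.8
```

apply_moves([
  [0,0,0,0,0,-4],
  [0,0,0,0,0,-6],
  [0,0,0,0,0,-6],
  [0,0,0,0,0,-6],
  [0,0,0,0,0,-5],
  [0,0,0,0,0,-3],
  [0,0,0,0,0,0],
  [0,0,0,0,0,0],
  [0,0,0,0,0,0],
  [0,0,0,0,0,0],
])

```text
time_s: 61.4
tcp_pos: [0.4224, -0.2081, 0.0594]
eef_rot: [[0.996, 0.086, 0.001], [0.086, -0.996, -0.001], [0.001, 0.001, -1.0]]
wrist_force: [-2.2, 0.2, 8.0]
gripper_width: 0.0112
gripper_force: 31.9
```

Run:
```python
from h import *
s=readout.sense();R=s['eef_rot'];print(s['time_s'],s['tcp_pos'],np.degrees(np.arctan2(R[1,0],R[0,0])),s['gripper_width'],s['wrist_force'])
```

```text
61.4 [ 0.42242646 -0.20805617  0.05937214] 4.92556538041747 0.01117221380047733 [-2.17607447  0.22551073  7.96034909]
```

Release and rise clear, then move aside.

apply_moves([
  [0,0,0,0,0,0],
  [0,0,0,0,0,0],
  [0,0,0,0,0,0],
  [0,0,0,0,0,0],
  [0,0,10,0,0,0],
  [0,0,25,0,0,0],
  [0,0,30,0,0,0],
  [0,0,35,0,0,0],
  [0,0,35,0,0,0],
  [0,0,25,0,0,0],
], jaw=160)

```text
time_s: 62.23
tcp_pos: [0.4227, -0.2077, 0.2213]
eef_rot: [[0.996, 0.085, 0.002], [0.085, -0.996, -0.001], [0.002, 0.001, -1.0]]
wrist_force: [0.5, -0.3, 0.2]
gripper_width: 0.0315
gripper_force: 0.0
```

apply_moves([
  [-10,-25,0,0,0,0],
  [-10,-25,0,0,0,0],
  [-10,-25,0,0,0,0],
  [-10,-25,0,0,0,0],
  [-10,-25,0,0,0,0],
  [-10,-25,0,0,0,0],
  [-10,-25,0,0,0,0],
  [0,0,0,0,0,0],
  [0,0,0,0,0,0],
  [0,0,0,0,0,0],
])

```text
time_s: 63.07
tcp_pos: [0.3524, -0.382, 0.2183]
eef_rot: [[0.996, 0.084, 0.0], [0.084, -0.996, 0.001], [0.0, -0.001, -1.0]]
wrist_force: [0.6, 0.8, -0.2]
gripper_width: 0.0316
gripper_force: 0.0
```

Run:
```python
from h import *
s=readout.sense();print(s['time_s'],s['tcp_pos'],s['wrist_force'],s['dq'].round(3))
a=eyes.capture('top')
cv2.imwrite('pics/t13.png',cv2.resize(a[130:320,80:435],None,fx=2.2,fy=2.2,interpolation=cv2.INTER_CUBIC))
```

```text
63.0667 [ 0.35242839 -0.38204637  0.21826333] [ 0.56335067  0.80594019 -0.16068239] [-0.02  -0.007 -0.011  0.005 -0.    -0.001 -0.   ]
```

View pics/t13.png

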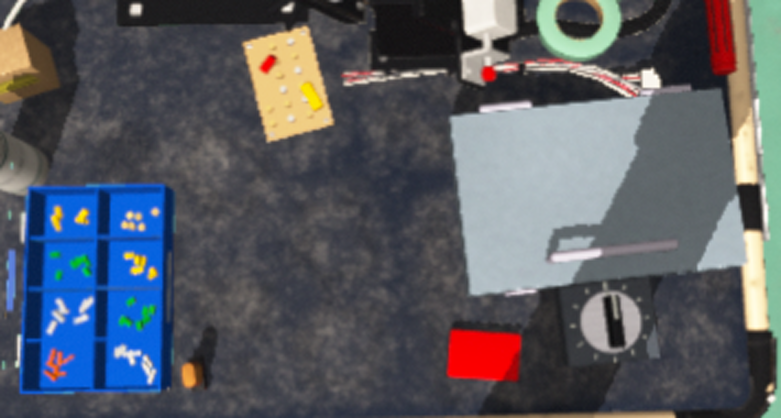

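The crop shows the lid shut, the dial at 12, the worktop cleared of gauges and cases, and the pad, stamp and tape where they were.

```bash
python3 -c "
from bench import workorder
print(workorder.hand_in())"
```

```text
the job is handed in; nothing more can be done
None
```

I handed in the job at about 63 s: I worked the combination, laid both gauges in the left compartment and both cases in the right, shut the lid and turned the dial back to 12. The lid had been nudged to about 1.66 rad while open, and a finger apparently pressed the box wall with about 13 N; the hand-in gave no verdict.

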